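# Rerack the forming stakes in order

### The arm

A 6-joint arm with a two-finger parallel gripper is mounted at the origin on the work surface. World frame = base frame: x ahead of the robot, y to its left, z up, the work surface at z = 0. Lengths are in m, angles in rad, forces in N, time in s.
With the tool pointing down it reaches from about 0.4 to 0.825 m from the base axis. Payload 7 kg.
Tool frame: the origin (TCP) lies on the mounting face of the last link; the fingertips stand 178 mm ahead of it and the grasp point (between the pads) lies 159 mm ahead of it (ctrl.grip_depth is the distance from the TCP to the grasp point, in m); y points along the fingers, x is the direction in which the jaws open and shut, and the axes are right-handed (so a half turn about y gives the same grasp; the last joint's range is limited). The gripper opens to 88 mm and grips with 3 to 60 N. Pads are 19 mm wide; open, the fingers measure 130 mm over their backs; the gripper's body (78 mm by 193 mm) begins 47 mm behind the grasp point.
Start: joints at [-1.043, 0.359, 0.012, 0, -1.224, -0.288], TCP at [0.16, -0.656, 0.405] pointing down, gripper open.
Joint ranges: [-3.07, 3.07], [-1.43, 2.12], [-1.02, 1.25], [-3.03, 1.67], [-3.05, -0], [-3.03, 3.03]. Speed limits (rad/s): [2.39, 2.39, 3.01, 3.14, 3.14, 3.14].

### API

Orientations are given as a unit quaternion [x, y, z, w].
In Python, from plant import ctrl, imaging, hand_in gives the robot as it stands.
- The arm moves only by the tool apply_moves, never from a script. Its argument "steps" is a list of rows, each an object with "offset": the shift along the tool's x, y, z in mm, a list of three; "dr": the turn, a rotation vector about the tool's x, y, z in rad, a list of three; "claw": the closure, from 0 (fully open) to 1 (shut). In form: [{"offset": [tx, ty, tz], "dr": [rx, ry, rz], "claw": claw}, ...]. A call has 1 to 8 rows; each row is the pose to reach, as a shift and turn from the pose commanded when the call began, along the tool's axes at that moment; what a row does not reach only later rows make up. A row lasts 1/12 s, in which the tool goes at most 41.7 mm and 7.16 degrees, less where a joint would pass 70% of its speed; a pose out of reach is approached as far as the arm can. A call with a gripper value outside its range is refused whole. The fingers move at their own pace and stop on an object; "squeeze" is the grip in N (left out, the last holds). Time passes only in rows, so rows that repeat a pose let the fingers close. It gives the time, the measured TCP pose, the force and the opening at its end, in the units of the state.
- ctrl.get_obs(): the state, without advancing time (a new reading comes with each control period).
- imaging.snapshot(name): name is "scene" or "side" or "wrist"; returns a dict with "img" (420x560x3 uint8, blue, green, red), "intrinsics" (3x3 intrinsics, pixels), "T" (4x4, takes a point from camera to world coordinates); the wrist camera has in their place "T_tool_cam" (4x4, takes a point from camera to tool coordinates, whose origin is the TCP and whose axes are the tool frame's). Camera axes: x right, y down, z forward; pixel columns grow to the right and rows downward; lengths in m; the calibration is good to about 2 mm. A picture is of the moment at which its call begins: read the wrist's pose just before it. There is no depth.
- hand_in(): hands the job in, once; it reports no verdict.
The state is a dict: "t": time; "q": joint angles; "joint_vel": joint speeds; "joint_efforts": joint torques, N m; "tool_pos": TCP position; "tcp_rot": TCP orientation; "force": force on the tool from outside, world axes, zero at the start; "ft_torque": the same for the moment, N m; "width": finger opening in m.
Only numpy, scipy, OpenCV 4.12 (cv2) and the standard library are available. Lean on these libraries where they do the work, as an engineer would, in place of code of your own. Each camera call takes 0.05 s, during which the arm holds its last target.

### The job

Move the four steel forming stakes from their coloured trays into the four bays of the light-wood rack, one upright in each bay, keeping their order from the brass knob: the stake nearest the steel rack's knob (its end on the robot's left) goes into the bay nearest the wood rack's knob, the next into the next bay, and so on. Do not tip any stake over, and leave them all standing free.

Things in the scene. Friction and masses are not known exactly. Their poses are not given: they have to be found in the camera images.
- stake_red_mid (a point): Centre (half-way up, 42 mm above its underside) of the loose red forming stake, 0.2 to 0.45 kg: upright steel piece 84 mm tall, round foot 36 mm across and 12 mm high, round column 26 mm across from 12 to 57 mm above the underside, above that a ball-shaped head (up to 33 mm across); red bands on the column and a red mark on the head. z up along the stake. Grip the column at this point.
- stake_blue_mid (a point): Centre (half-way up, 42 mm above its underside) of the loose blue forming stake, 0.2 to 0.45 kg: upright steel piece 84 mm tall, round foot 36 mm across and 12 mm high, round column 26 mm across from 12 to 57 mm above the underside, above that a pointed cone head (26 mm across at its root); blue bands on the column and a blue mark on the head. z up along the stake. Grip the column at this point.
- stake_yellow_mid (a point): Centre (half-way up, 42 mm above its underside) of the loose yellow forming stake, 0.2 to 0.45 kg: upright steel piece 84 mm tall, round foot 36 mm across and 12 mm high, round column 26 mm across from 12 to 57 mm above the underside, above that a flat disc head (36 mm across); yellow bands on the column and a yellow mark on the head. z up along the stake. Grip the column at this point.
- stake_green_mid (a point): Centre (half-way up, 42 mm above its underside) of the loose green forming stake, 0.2 to 0.45 kg: upright steel piece 84 mm tall, round foot 36 mm across and 12 mm high, round column 26 mm across from 12 to 57 mm above the underside, above that a mushroom head (36 mm across); green bands on the column and a green mark on the head. z up along the stake. Grip the column at this point.
- tray_red: Red tray fixed on the dark steel rack; the red stake starts in it. 62 mm square, 56 mm inside, 18 mm high, floor 3 mm. Origin: centre of its underside, 12 mm above the bench. The trays form a row, 64 mm apart along their y axes, in changing order; +y points to the robot's left (within 30 degrees of world +y), to the rack's end with its own fixed brass knob.
- tray_blue: Blue tray fixed on the dark steel rack; the blue stake starts in it. 62 mm square, 56 mm inside, 18 mm high, floor 3 mm. Origin: centre of its underside, 12 mm above the bench. The trays form a row, 64 mm apart along their y axes, in changing order; +y points to the robot's left (within 30 degrees of world +y), to the rack's end with its own fixed brass knob.
- tray_yellow: Yellow tray fixed on the dark steel rack; the yellow stake starts in it. 62 mm square, 56 mm inside, 18 mm high, floor 3 mm. Origin: centre of its underside, 12 mm above the bench. The trays form a row, 64 mm apart along their y axes, in changing order; +y points to the robot's left (within 30 degrees of world +y), to the rack's end with its own fixed brass knob.
- tray_green: Green tray fixed on the dark steel rack; the green stake starts in it. 62 mm square, 56 mm inside, 18 mm high, floor 3 mm. Origin: centre of its underside, 12 mm above the bench. The trays form a row, 64 mm apart along their y axes, in changing order; +y points to the robot's left (within 30 degrees of world +y), to the rack's end with its own fixed brass knob.
- wood_rack: Fixed light-wood rack, 90 x 330 x 12 mm base board with four open square bays in a row along its y axis, empty at the start. Origin: centre of its underside, on the bench. Bay centres at x = 0, y = -96, -32, +32, +96 mm; each bay is 58 x 60 mm inside, its floor 12 mm and the tops of its 4 mm walls 30 mm above the bench.
- knob: Brass knob, 22 mm across, 26 mm high, fixed on the wood rack's board beyond its end bay, at y = +148 mm or y = -148 mm of the wood rack (changes); a flat wooden plug is at the other end. Origin: centre of its underside, 12 mm above the bench. Axes parallel to the wood rack's. It marks the end at which the row begins.
Mind the look-alikes: they are no part of the job. What is shaped like the part that bears stake_red_mid but purple is not meant. What is shaped like the part that bears stake_blue_mid but pink is not meant.

How it is judged:
By the outcome, as a careful person would: the job done as asked, in the order asked, and still so for the second after the job is handed in, with the robot touching nothing.
It also fails if it takes over 112 s, if anything falls off the work surface, if the arm or the gripper's body presses on something with over 40 N, if the wrist force passes 120 N, or if a joint passes its speed limit or range.

## Working session

There is one attempt and no reset: what is moved stays moved. The work goes in short steps, Python scripts to look and compute and a tool call to move; the robot and the scene stay as the last step left them, time stands still between calls to the robot, and variables do not carry over. Pictures are saved under pics/ and viewed, and the job is handed in when it is done.

Besides the shell and the picture viewer there is one more tool, called after "Call:" by a JSON object that holds its "method" and its "body". apply_moves: Moves the arm, as the interface text tells. Its arguments: {"type":"object","properties":{"steps":{"type":"array"},"squeeze":{"type":"number"}},"required":["steps"]}

```bash
mkdir -p pics
python3 - <<'E'
from plant import ctrl, imaging
import cv2,json,numpy as np
np.set_printoptions(precision=4,suppress=True)
o=ctrl.get_obs(); print(o)
for n in ["scene","side","wrist"]:
    s=imaging.snapshot(n); cv2.imwrite(f"pics/{n}0.png",s["img"]); print(n,s["intrinsics"],s.get("T",s.get("T_tool_cam")))
    np.savez(f"{n}0.npz",img=s["img"],K=s["intrinsics"],T=s.get("T",s.get("T_tool_cam")))
E
```

```text
{'t': 0.0, 'q': array([-1.0429,  0.3594,  0.0111, -0.0003, -1.2241, -0.2881]), 'joint_vel': array([-0.0013,  0.0008, -0.0001, -0.0013,  0.0011,  0.0016]), 'joint_efforts': array([  0.0007, -58.2722,  29.3064,   6.9976,   0.0069,  -0.0001]), 'tool_pos': array([ 0.1603, -0.6555,  0.4037]), 'tcp_rot': array([ 0.4361,  0.5565, -0.5559, -0.4371]), 'force': array([0.5282, 0.4394, 0.4156]), 'ft_torque': array([ 0.0166, -0.0377, -0.0252]), 'width': 0.08758966759243716}
scene [[535.575    0.     285.715 ]
 [  0.     535.575  213.2599]
 [  0.       0.       1.    ]] [[-0.568   0.5741 -0.5897  1.2459]
 [ 0.823   0.3916 -0.4115  0.5036]
 [-0.0054 -0.7191 -0.6949  0.8636]
 [ 0.      0.      0.      1.    ]]
side [[450.6803   0.     280.6341]
 [  0.     450.6803 214.167 ]
 [  0.       0.       1.    ]] [[ 0.9963 -0.0527  0.0673  0.4809]
 [-0.0854 -0.6468  0.7579 -0.676 ]
 [ 0.0035 -0.7608 -0.6489  0.663 ]
 [ 0.      0.      0.      1.    ]]
wrist [[322.3966   0.     281.0671]
 [  0.     322.3966 203.5213]
 [  0.       0.       1.    ]] [[ 1.     -0.0005 -0.0006 -0.0009]
 [ 0.0005 -0.2813  0.9596  0.0212]
 [-0.0007 -0.9596 -0.2813  0.0755]
 [ 0.      0.      0.      1.    ]]
```

View pics/scene0.png

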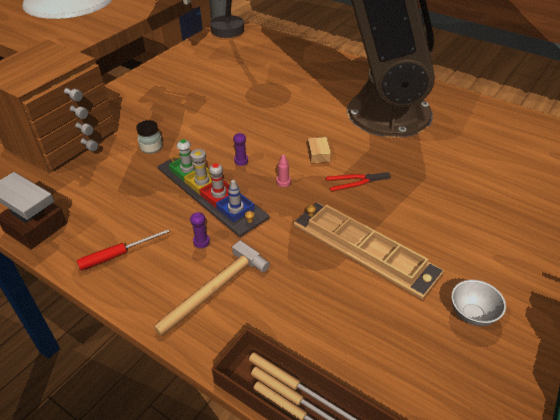

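View pics/side0.png

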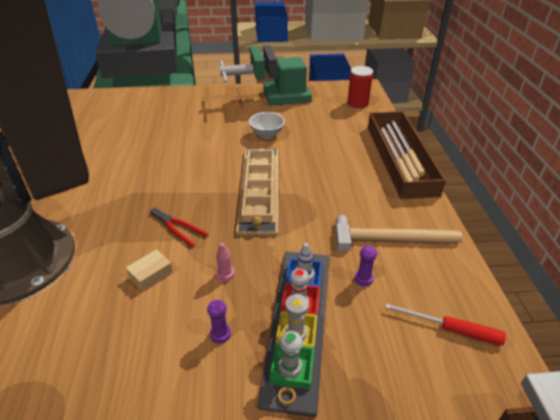

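View pics/wrist0.png

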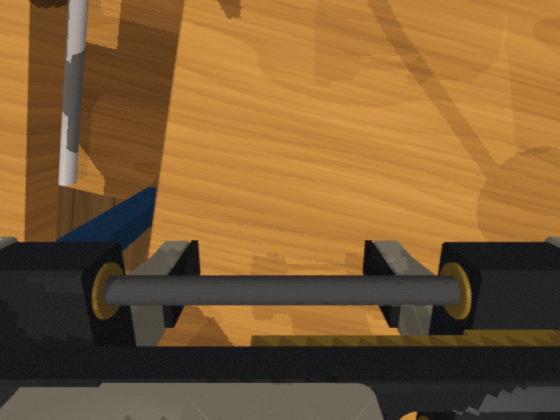

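Run:
```python
from scipy.spatial.transform import Rotation as R
print(R.from_quat([0.4361,  0.5565, -0.5559, -0.4371]).as_matrix().round(3))
```

```text
[[-0.237 -0.001 -0.971]
 [ 0.971  0.002 -0.237]
 [ 0.002 -1.     0.   ]]
```

Run:
```python
import cv2
a=cv2.imread("pics/scene0.png");b=cv2.imread("pics/side0.png")
cv2.imwrite("pics/c1.png",cv2.resize(a[195:300,285:450],(800,509),interpolation=cv2.INTER_CUBIC))
cv2.imwrite("pics/c2.png",cv2.resize(a[125:240,150:280],(678,600),interpolation=cv2.INTER_CUBIC))
cv2.imwrite("pics/c3.png",cv2.resize(b[140:245,200:320],(686,600),interpolation=cv2.INTER_CUBIC))
cv2.imwrite("pics/c4.png",cv2.resize(b[235:415,250:340],(300,600),interpolation=cv2.INTER_CUBIC))
```

```text
(no output)
```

View pics/c1.png

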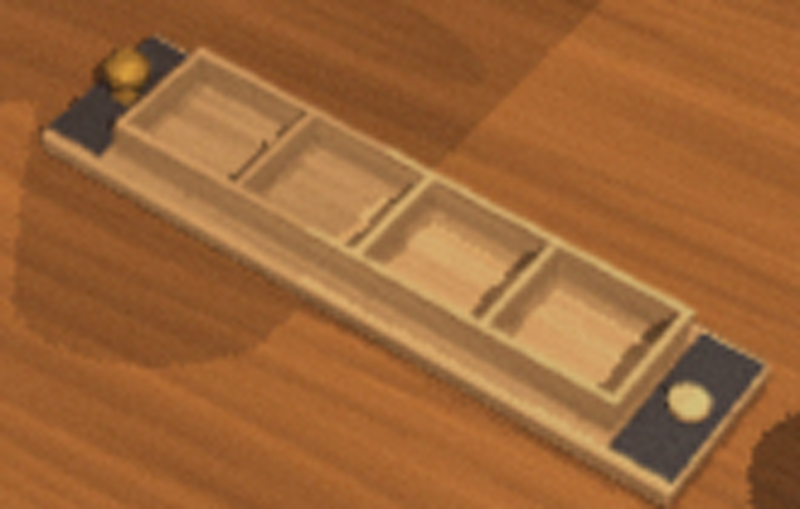

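View pics/c2.png

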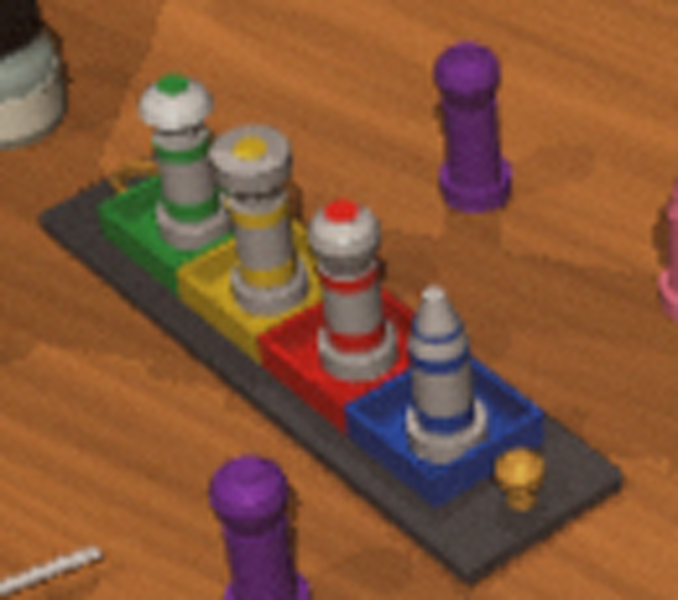

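View pics/c3.png

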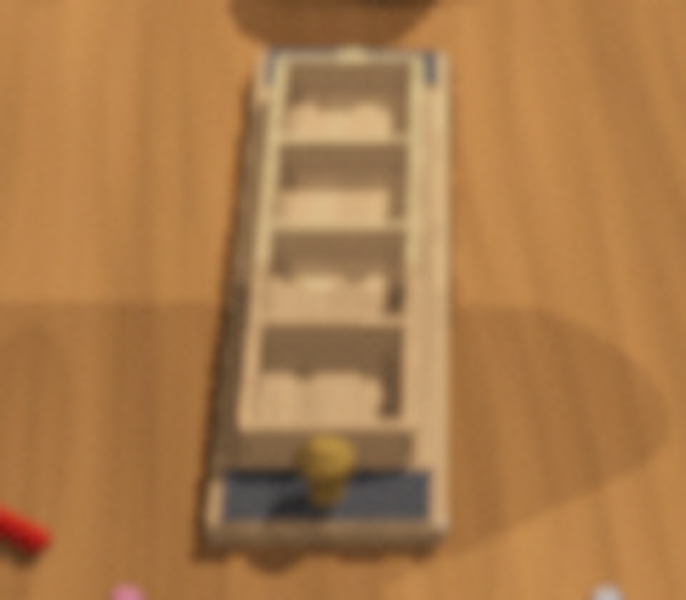

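View pics/c4.png

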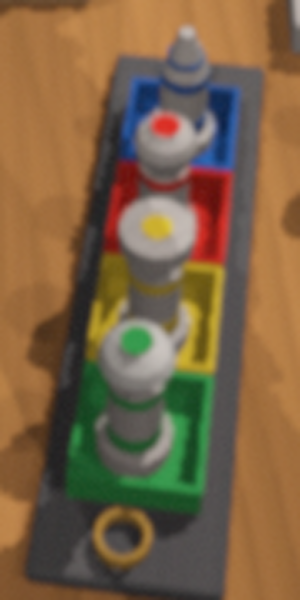

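```bash
cat > h.py <<'E'
import numpy as np,cv2
from scipy.optimize import least_squares
np.set_printoptions(precision=4,suppress=True)
C={n:(lambda d:(d["K"],d["T"]))(np.load(f"{n}0.npz")) for n in("scene","side")}
def proj(n,P):
    K,T=C[n];p=(np.atleast_2d(P)-T[:3,3])@T[:3,:3];p=p@K.T;return p[:,:2]/p[:,2:]
def plane(n,uv,z):
    K,T=C[n];d=T[:3,:3]@np.linalg.inv(K)@[*uv,1];return T[:3,3]+d*(z-T[2,3])/d[2]
E
python3 - <<'E'
from h import *
sc=lambda p,f,o:np.array(p)/f+np.array(o)-.5*(1-1/f)*0
S2=lambda p:sc(p,5.215,(150,125));D4=lambda p:sc(p,3.333,(250,235))
S1=lambda p:sc(p,4.848,(285,195));D3=lambda p:sc(p,5.714,(200,140))
tops=dict(green=((173,84),(136,341)),yellow=((250,148),(157,226)),red=((341,210),(165,125)),blue=((433,293),(186,30)))
for k,(a,b) in tops.items():
    a,b=S2(a),D4(b)
    r=least_squares(lambda P:np.r_[proj("scene",P)[0]-a,proj("side",P)[0]-b],[.5,-.3,.1])
    print(k,plane("scene",a,.0985),plane("side",b,.0985),"tri",r.x,r.cost)
L=np.array([[-33,-130],[33,-130],[33,130],[-33,130]])/1e3
scn=[S1(p) for p in[(200,48),(118,125),(612,402),(692,313)]]
sid=[D3(p) for p in[(240,430),(413,432),(413,58),(278,58)]]
def pts(v):
    c,s=np.cos(v[2]),np.sin(v[2]);return np.c_[L@np.array([[c,s],[-s,c]])+v[:2],np.full(4,.03)]
for w in((1,0),(0,1),(1,1)):
    r=least_squares(lambda v:np.r_[w[0]*(proj("scene",pts(v))-scn).ravel(),w[1]*(proj("side",pts(v))-sid).ravel()],[.5,.1,0])
    print(r.x,r.cost)
print("knobs",plane("scene",S1((125,75)),.03),plane("scene",S1((690,402)),.013),plane("scene",S2((519,470)),.035))
for n,uv in(("purpleA",(199,243)),("purpleB",(241,161)),("pink",(284,183))): print(n,plane("scene",uv,.006))
for n,uv in(("purpleA",(365,281)),("purpleB",(220,336)),("pink",(226,276))): print(n,plane("side",uv,.006))
E
```

```text
green [ 0.5305 -0.2932  0.0985] [ 0.5305 -0.2943  0.0985] tri [ 0.5304 -0.2939  0.098 ] 0.02287726788846055
yellow [ 0.5467 -0.2322  0.0985] [ 0.5469 -0.2323  0.0985] tri [ 0.5468 -0.2322  0.0985] 0.0018402956168026825
red [ 0.5576 -0.1702  0.0985] [ 0.5581 -0.1694  0.0985] tri [ 0.558  -0.1698  0.0989] 5.834326882775853e-05
blue [ 0.5785 -0.1024  0.0985] [ 0.5773 -0.1024  0.0985] tri [ 0.5776 -0.1025  0.0983] 0.05280608942216114
[ 0.5072  0.1964 -0.0894] 1.2918452680566743
[ 0.5059  0.193  -0.0794] 0.8831176558408164
[ 0.5065  0.1955 -0.0845] 3.7391980389503985
knobs [0.4993 0.0515 0.03  ] [0.5176 0.3444 0.013 ] [ 0.5929 -0.05    0.035 ]
purpleA [ 0.7016 -0.1074  0.006 ]
purpleB [ 0.4241 -0.2085  0.006 ]
pink [ 0.4328 -0.0682  0.006 ]
purpleA [ 0.6932 -0.1183  0.006 ]
purpleB [ 0.4186 -0.2192  0.006 ]
pink [ 0.4279 -0.0837  0.006 ]
```

```bash
cat >> h.py <<'E'
from scipy.spatial.transform import Rotation as Ro
def Rt(a): # a: rack heading; tool x = -rack x, y down
    x=-np.array([np.cos(a),np.sin(a),0]);y=np.array([0,0,-1.]);return np.c_[x,y,np.cross(x,y)]
def go(gx,gy,gz,a):
    from plant import ctrl
    o=ctrl.get_obs();R=Ro.from_quat(o["tcp_rot"]).as_matrix()
    t=np.array([gx,gy,gz+ctrl.grip_depth])
    g=o["tool_pos"]+R[:,1]*ctrl.grip_depth
    print("t",o["t"],"grasp",g,"F",o["force"],"w",o["width"],"q",o["q"])
    print("offset",(R.T@(t-o["tool_pos"])*1e3).round(1),"dr",Ro.from_matrix(R.T@Rt(a)).as_rotvec().round(3))
E
python3 -c "
from h import *
go(.5776,-.1025,.2,-.241)"
```

```text
t 0.15 grasp [ 0.1602 -0.6553  0.2446] F [-0.9056  0.0156 -0.3212] w 0.08773065582118149 q [-1.0429  0.3592  0.0113 -0.0003 -1.2241 -0.2881]
offset [ 438.1   45.1 -536.7] dr [ 0.001 -1.09   0.001]
```

Call:
{"method": "apply_moves", "body": {"steps": [{"offset": [438, 0, -537], "dr": [0, -1.09, 0], "claw": 0.3}, {"offset": [438, 0, -537], "dr": [0, -1.09, 0], "claw": 0.3}, {"offset": [438, 0, -537], "dr": [0, -1.09, 0], "claw": 0.3}, {"offset": [438, 0, -537], "dr": [0, -1.09, 0], "claw": 0.3}, {"offset": [438, 0, -537], "dr": [0, -1.09, 0], "claw": 0.3}, {"offset": [438, 0, -537], "dr": [0, -1.09, 0], "claw": 0.3}, {"offset": [438, 0, -537], "dr": [0, -1.09, 0], "claw": 0.3}, {"offset": [438, 0, -537], "dr": [0, -1.09, 0], "claw": 0.3}]}}

```text
t: 0.82
tool_pos: [0.3618, -0.3878, 0.4047]
tcp_rot: [0.114, 0.698, -0.698, -0.114]
force: [0.6, -0.4, -0.8]
width: 0.0614
```

```bash
python3 -c "
from h import *
go(.5776,-.1025,.2,-.241)"
```

```text
t 0.8167 grasp [ 0.3618 -0.3878  0.2454] F [ 0.5727 -0.3524 -0.8081] w 0.06135484177571202 q [-0.4501  0.1204 -0.3052 -0.0001 -1.1451  0.1252]
offset [-113.4   45.4 -339.3] dr [ 0.    -0.084 -0.   ]
```

Call:
{"method": "apply_moves", "body": {"steps": [{"offset": [-113, 0, -339], "dr": [0, -0.084, 0], "claw": 0.3}, {"offset": [-113, 0, -339], "dr": [0, -0.084, 0], "claw": 0.3}, {"offset": [-113, 0, -339], "dr": [0, -0.084, 0], "claw": 0.3}, {"offset": [-113, 0, -339], "dr": [0, -0.084, 0], "claw": 0.3}, {"offset": [-113, 0, -339], "dr": [0, -0.084, 0], "claw": 0.3}, {"offset": [-113, 0, -339], "dr": [0, -0.084, 0], "claw": 0.3}, {"offset": [-113, 0, -339], "dr": [0, -0.084, 0], "claw": 0.3}, {"offset": [-113, 0, -339], "dr": [0, -0.084, 0], "claw": 0.3}]}}

```text
t: 1.48
tool_pos: [0.5644, -0.1228, 0.4047]
tcp_rot: [0.087, 0.702, -0.702, -0.087]
force: [-0.1, -1.8, 0.2]
width: 0.0614
```

```bash
python3 -c "
from h import *
go(.5776,-.1025,.13,-.241)"
```

```text
t 1.4833 grasp [ 0.5644 -0.1228  0.2454] F [-0.1042 -1.7677  0.2443] w 0.06141668432945109 q [ 0.1242  0.1994 -0.2082 -0.0001 -1.163  -0.3708]
offset [ -7.9 115.4 -23. ] dr [ 0.    -0.006 -0.   ]
```

Call:
{"method": "apply_moves", "body": {"steps": [{"offset": [-8, 0, -23], "dr": [0, -0.006, 0], "claw": 0.3}, {"offset": [-8, 40, -23], "dr": [0, -0.006, 0], "claw": 0.3}, {"offset": [-8, 80, -23], "dr": [0, -0.006, 0], "claw": 0.3}, {"offset": [-8, 115, -23], "dr": [0, -0.006, 0], "claw": 0.3}, {"offset": [-8, 115, -23], "dr": [0, -0.006, 0], "claw": 0.3}, {"offset": [-8, 115, -23], "dr": [0, -0.006, 0], "claw": 0.3}]}}

```text
t: 1.98
tool_pos: [0.5767, -0.1046, 0.2885]
tcp_rot: [-0.083, -0.701, 0.703, 0.086]
force: [-0.8, -0.3, 1.2]
width: 0.0614
```

```bash
python3 -c "
from h import *
from plant import imaging
go(.5776,-.1025,.057,-.241)
cv2.imwrite('pics/w1.png',imaging.snapshot('wrist')['img'])
cv2.imwrite('pics/s1.png',imaging.snapshot('side')['img'])"
```

```text
t 1.9833 grasp [ 0.576  -0.1047  0.1292] F [-0.8372 -0.2899  1.2362] w 0.0613584005964244 q [ 0.1541  0.3158 -0.3387  0.0004 -0.9207 -0.395 ]
offset [-0.7 72.2 -2.4] dr [-0.002  0.     0.004]
```

View pics/w1.png

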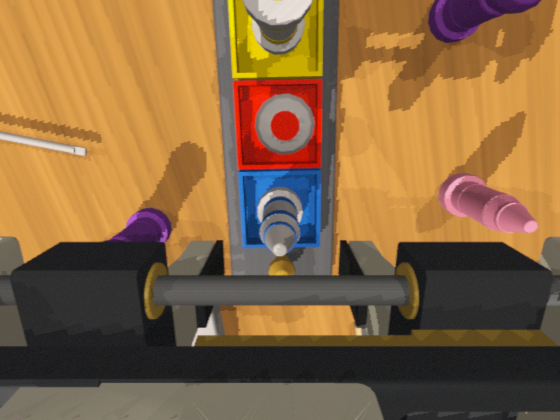

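View pics/s1.png

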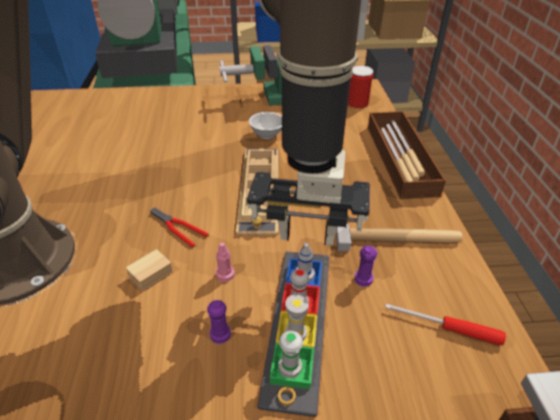

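```bash
cat >> h.py <<'E'
def wproj(P,o):
    d=np.load("wrist0.npz");K,T=d["K"],d["T"]
    R=Ro.from_quat(o["tcp_rot"]).as_matrix();p=(np.atleast_2d(P)-o["tool_pos"])@R
    p=(p-T[:3,3])@T[:3,:3];p=p@K.T;return p[:,:2]/p[:,2:]
E
python3 -c "
from h import *
from plant import ctrl
print(wproj([[.5776,-.1025,.0985],[.5576,-.17,.099],[.5776,-.1025,.015],[.5576,-.17,.015]],ctrl.get_obs()))"
```

```text
[[285.3739 248.147 ]
 [292.2703 123.3489]
 [284.3956 206.3933]
 [288.9596 118.6568]]
```

Call:
{"method": "apply_moves", "body": {"steps": [{"offset": [-2, 20, -2], "dr": [0, 0, 0.004], "claw": 0.3}, {"offset": [-2, 45, -2], "dr": [-0.002, 0, 0.004], "claw": 0.3}, {"offset": [-2, 65, -2], "dr": [-0.002, 0, 0.004], "claw": 0.3}, {"offset": [-2, 72, -2], "dr": [-0.002, 0, 0.004], "claw": 0.3}, {"offset": [-2, 72, -2], "dr": [-0.002, 0, 0.004], "claw": 0.3}, {"offset": [-2, 72, -2], "dr": [-0.002, 0, 0.004], "claw": 0.3}]}}

```text
t: 2.58
tool_pos: [0.5804, -0.1031, 0.2196]
tcp_rot: [0.087, 0.703, -0.701, -0.083]
force: [-0.4, 0.2, 0.3]
width: 0.0613
```

```bash
python3 -c "
from h import *
from plant import imaging
go(.5776,-.1025,.057,-.241)
cv2.imwrite('pics/w2.png',imaging.snapshot('wrist')['img'])
cv2.imwrite('pics/s2.png',imaging.snapshot('side')['img'][180:330,200:400].repeat(4,0).repeat(4,1))"
```

```text
t 2.5833 grasp [ 0.5814 -0.103   0.0603] F [-0.4087  0.2034  0.2953] w 0.06129998847845656 q [ 0.1556  0.3995 -0.4036  0.0003 -0.7609 -0.3966]
offset [2.9 3.3 0.1] dr [ 0.002  0.    -0.006]
```

View pics/w2.png

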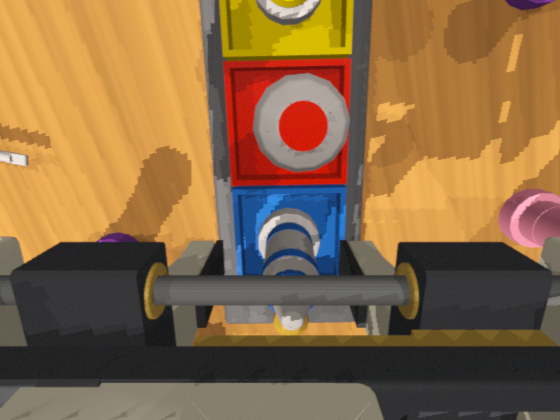

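View pics/s2.png

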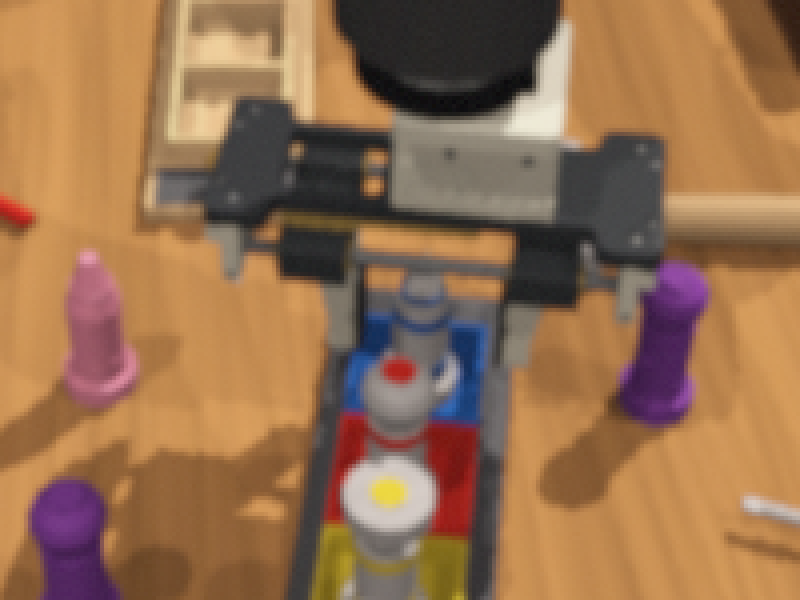

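Call:
{"method": "apply_moves", "body": {"steps": [{"offset": [2, 3, 0], "dr": [0.002, 0, -0.005], "claw": 0.3}, {"offset": [2, 3, 0], "dr": [0.002, 0, -0.005], "claw": 0.5}, {"offset": [2, 3, 0], "dr": [0.002, 0, -0.005], "claw": 0.65}, {"offset": [2, 3, 0], "dr": [0.002, 0, -0.005], "claw": 1}, {"offset": [2, 3, 0], "dr": [0.002, 0, -0.005], "claw": 1}, {"offset": [2, 3, 0], "dr": [0.002, 0, -0.005], "claw": 1}, {"offset": [2, 3, 0], "dr": [0.002, 0, -0.005], "claw": 1}], "squeeze": 35}}

```text
t: 3.27
tool_pos: [0.5775, -0.1026, 0.2147]
tcp_rot: [0.085, 0.702, -0.702, -0.085]
force: [0.5, 0.5, -0.2]
width: 0.027
```

```bash
python3 -c "
from h import *
go(.5776,-.1025,.2,-.241)"
```

```text
t 3.2667 grasp [ 0.5774 -0.1025  0.0554] F [ 0.4624  0.4708 -0.214 ] w 0.027030087504026912 q [ 0.1572  0.4041 -0.4106 -0.0005 -0.757  -0.3978]
offset [   0.1 -144.6   -0.1] dr [-0.     0.     0.001]
```

Call:
{"method": "apply_moves", "body": {"steps": [{"offset": [0, -20, 0], "dr": [0, 0, 0], "claw": 1}, {"offset": [0, -50, 0], "dr": [0, 0, 0], "claw": 1}, {"offset": [0, -80, 0], "dr": [0, 0, 0], "claw": 1}, {"offset": [0, -110, 0], "dr": [0, 0, 0], "claw": 1}, {"offset": [0, -135, 0], "dr": [0, 0, 0], "claw": 1}, {"offset": [0, -145, 0], "dr": [0, 0, 0], "claw": 1}]}}

```text
t: 3.77
tool_pos: [0.5782, -0.1026, 0.3634]
tcp_rot: [0.086, 0.702, -0.702, -0.083]
force: [0.7, -0.1, -1.9]
width: 0.0255
```

```bash
python3 -c "
from h import *
go(.4984,.0998,.2,-.0845)"
```

```text
t 3.7667 grasp [ 0.5788 -0.1026  0.2041] F [ 0.7253 -0.1187 -1.9001] w 0.02548479907172864 q [ 0.1571  0.2446 -0.2478  0.0004 -1.0745 -0.3979]
offset [ 125.8    3.9 -177.6] dr [ 0.001 -0.156 -0.004]
```

Call:
{"method": "apply_moves", "body": {"steps": [{"offset": [10, 0, -14], "dr": [0, -0.02, 0], "claw": 1}, {"offset": [28, 0, -40], "dr": [0, -0.04, 0], "claw": 1}, {"offset": [48, 0, -68], "dr": [0, -0.07, 0], "claw": 1}, {"offset": [68, 0, -96], "dr": [0, -0.1, 0], "claw": 1}, {"offset": [88, 0, -124], "dr": [0, -0.12, 0], "claw": 1}, {"offset": [106, 0, -150], "dr": [0, -0.14, 0], "claw": 1}, {"offset": [120, 0, -169], "dr": [0, -0.156, 0], "claw": 1}, {"offset": [126, 0, -178], "dr": [0, -0.156, 0], "claw": 1}]}}

```text
t: 4.43
tool_pos: [0.4964, 0.1023, 0.3589]
tcp_rot: [0.028, 0.707, -0.706, -0.03]
force: [1.2, -0.6, -2.4]
width: 0.0254
```

```bash
python3 -c "
from h import *
from plant import imaging,ctrl
go(.4984,.0998,.057,-.0845)
cv2.imwrite('pics/w3.png',imaging.snapshot('wrist')['img'])
cv2.imwrite('pics/s3.png',cv2.resize(imaging.snapshot('scene')['img'][130:310,270:460],(633,600)))
cv2.imwrite('pics/sd3.png',cv2.resize(imaging.snapshot('side')['img'][90:260,170:360],(670,600)))
"
```

```text
t 4.4333 grasp [0.496  0.1023 0.1996] F [ 1.2007 -0.5688 -2.3808] w 0.025398681604654975 q [ 0.5907  0.1188 -0.4178 -0.0018 -1.0359 -0.6723]
offset [ -2.6 142.6   2.3] dr [0.    0.002 0.002]
```

View pics/w3.png

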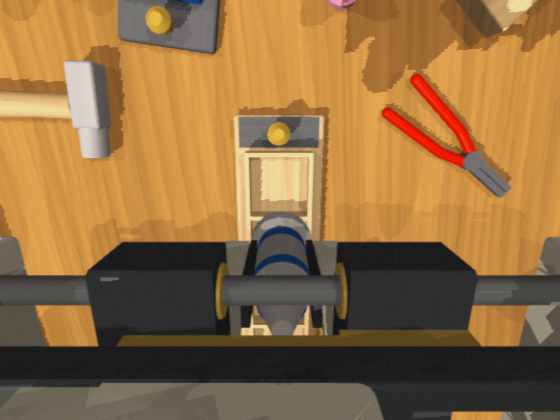

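View pics/s3.png

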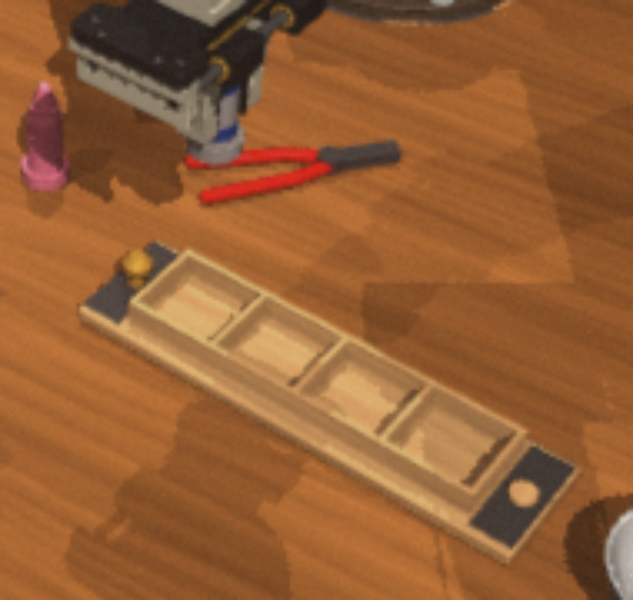

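View pics/sd3.png

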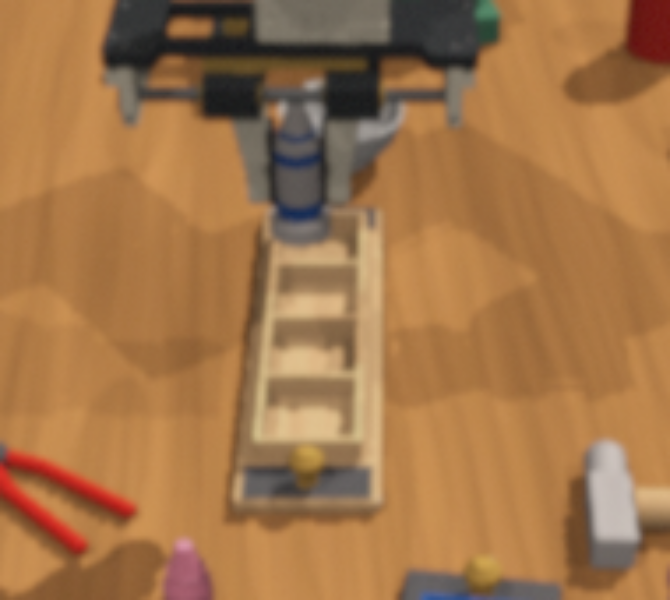

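```bash
cat >> h.py <<'E'
W=[.5065,.1955,-.0845]
def wood(x,y,z=0):
    c,s=np.cos(W[2]),np.sin(W[2]);return np.array([W[0]+c*x-s*y,W[1]+s*x+c*y,z])
E
python3 -c "
from h import *
from plant import ctrl
print(wproj([wood(.033,-.13,.03),wood(-.033,-.13,.03),wood(.045,-.165,.012),wood(-.045,-.165,.012)],ctrl.get_obs()))
"; python3 -c "
import cv2;a=cv2.imread('pics/w3.png');cv2.imwrite('pics/w3c.png',cv2.resize(a[100:250,220:340],(480,600),interpolation=cv2.INTER_CUBIC))"
```

```text
[[245.8231 153.5911]
 [315.1414 153.5937]
 [234.3294 115.1344]
 [326.6174 115.1536]]
```

View pics/w3c.png

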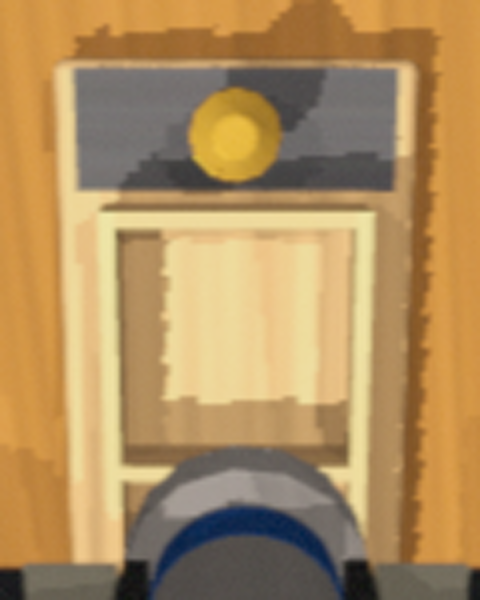

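Call:
{"method": "apply_moves", "body": {"steps": [{"offset": [-3, 15, 2], "dr": [0, 0.002, 0.002], "claw": 1}, {"offset": [-3, 40, 2], "dr": [0, 0.002, 0.002], "claw": 1}, {"offset": [-3, 70, 2], "dr": [0, 0.002, 0.002], "claw": 1}, {"offset": [-3, 100, 2], "dr": [0, 0.002, 0.002], "claw": 1}, {"offset": [-3, 125, 2], "dr": [0, 0.002, 0.002], "claw": 1}, {"offset": [-3, 138, 2], "dr": [0, 0.002, 0.002], "claw": 1}, {"offset": [-3, 140, 2], "dr": [0, 0.002, 0.002], "claw": 1}, {"offset": [-3, 140, 2], "dr": [0, 0.002, 0.002], "claw": 1}]}}

```text
t: 5.25
tool_pos: [0.5006, 0.0971, 0.2188]
tcp_rot: [-0.031, -0.706, 0.707, 0.032]
force: [-0.9, 0.3, -2.5]
width: 0.0257
```

```bash
python3 -c "
from h import *
go(.4984,.0998,.053,-.0845)"
```

```text
t 5.25 grasp [0.5004 0.0968 0.0595] F [-0.8555  0.3373 -2.4761] w 0.025716545122284433 q [ 0.5775  0.2958 -0.5788  0.001  -0.6982 -0.6665]
offset [ 2.4  6.5 -2.5] dr [-0.002 -0.004  0.001]
```

Call:
{"method": "apply_moves", "body": {"steps": [{"offset": [2, 3, -2], "dr": [0, 0, 0], "claw": 1}, {"offset": [2, 5, -2], "dr": [0, 0, 0], "claw": 1}, {"offset": [2, 5, -2], "dr": [0, 0, 0], "claw": 1}]}}

```text
t: 5.5
tool_pos: [0.4988, 0.1004, 0.2154]
tcp_rot: [0.032, 0.707, -0.706, -0.03]
force: [-0.2, -0.3, -2.7]
width: 0.0253
```

```bash
python3 -c "
from h import *
from plant import imaging
go(.4984,.0998,.053,-.0845)
cv2.imwrite('pics/s4.png',cv2.resize(imaging.snapshot('scene')['img'][130:310,270:460],(633,600)))
go(.4984,.0998,.053,-.0845)
"
```

```text
t 5.5 grasp [0.4992 0.1005 0.0561] F [-0.1677 -0.2669 -2.7218] w 0.02525036861802734 q [ 0.5853  0.2983 -0.586   0.0008 -0.6841 -0.673 ]
offset [0.4 3.1 0.6] dr [ 0.001 -0.003 -0.002]
t 5.55 grasp [0.4991 0.1005 0.0562] F [-0.0923 -0.0297 -2.7153] w 0.025317110001131567 q [ 0.5853  0.2982 -0.5859  0.0009 -0.6844 -0.6729]
offset [0.4 3.2 0.6] dr [ 0.001 -0.002 -0.002]
```

View pics/s4.png

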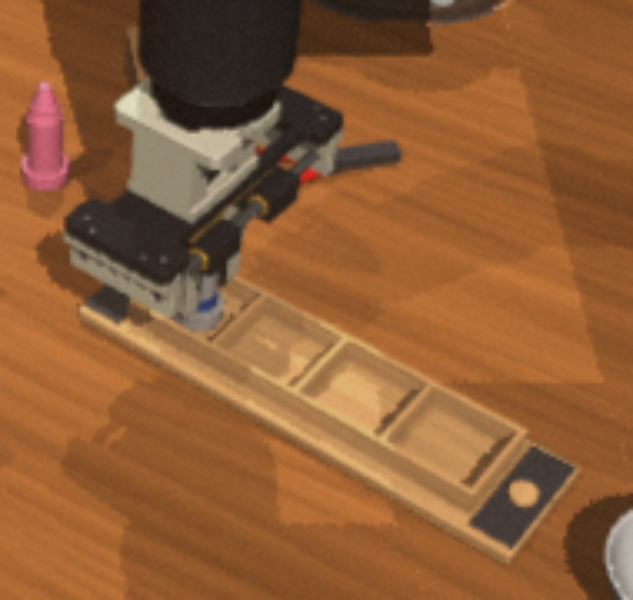

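Call:
{"method": "apply_moves", "body": {"steps": [{"offset": [0, 1.5, 0], "dr": [0, 0, 0], "claw": 1}, {"offset": [0, 2.5, 0], "dr": [0, 0, 0], "claw": 1}, {"offset": [0, 2.5, 0], "dr": [0, 0, 0], "claw": 1}]}}

```text
t: 5.8
tool_pos: [0.4986, 0.1003, 0.2124]
tcp_rot: [0.031, 0.707, -0.706, -0.03]
force: [-0.1, -0.2, -1.5]
width: 0.0256
```

Call:
{"method": "apply_moves", "body": {"steps": [{"offset": [0, 1, 0], "dr": [0, 0, 0], "claw": 1}, {"offset": [0, 1, 0], "dr": [0, 0, 0], "claw": 1}, {"offset": [0, 1, 0], "dr": [0, 0, 0], "claw": 1}]}}

```text
t: 6.05
tool_pos: [0.4987, 0.1004, 0.2117]
tcp_rot: [0.031, 0.707, -0.706, -0.03]
force: [-2.2, 1.1, 5.0]
width: 0.0254
```

Call:
{"method": "apply_moves", "body": {"steps": [{"offset": [0, 0, 0], "dr": [0, 0, 0], "claw": 0.6}, {"offset": [0, 0, 0], "dr": [0, 0, 0], "claw": 0.45}, {"offset": [0, 0, 0], "dr": [0, 0, 0], "claw": 0.35}, {"offset": [0, 0, 0], "dr": [0, 0, 0], "claw": 0.3}, {"offset": [0, -10, 0], "dr": [0, 0, 0], "claw": 0.3}, {"offset": [0, -40, 0], "dr": [0, 0, 0], "claw": 0.3}, {"offset": [0, -75, 0], "dr": [0, 0, 0], "claw": 0.3}, {"offset": [0, -110, 0], "dr": [0, 0, 0], "claw": 0.3}]}}

```text
t: 6.72
tool_pos: [0.4982, 0.1, 0.3229]
tcp_rot: [-0.031, -0.706, 0.707, 0.031]
force: [0.5, 0.5, 0.4]
width: 0.0613
```

```bash
python3 -c "
from h import *
from plant import imaging
go(.5585,-.1698,.19,-.241)
cv2.imwrite('pics/w5.png',imaging.snapshot('wrist')['img'])
cv2.imwrite('pics/s5.png',cv2.resize(imaging.snapshot('scene')['img'][130:310,150:460],(800,464)))
"
```

```text
t 6.7167 grasp [0.4982 0.0999 0.1636] F [0.4754 0.4763 0.3924] w 0.061257678733487336 q [ 0.5855  0.1567 -0.4658  0.0008 -0.9489 -0.6728]
offset [-83.5 -26.2 263.6] dr [-0.001  0.154  0.   ]
```

View pics/s5.png

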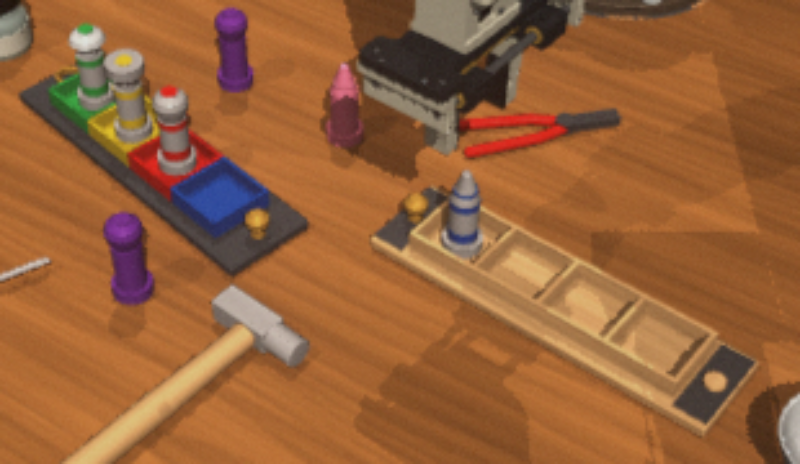

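Call:
{"method": "apply_moves", "body": {"steps": [{"offset": [-10, -10, 32], "dr": [0, 0.02, 0], "claw": 0.3}, {"offset": [-22, -10, 70], "dr": [0, 0.05, 0], "claw": 0.3}, {"offset": [-34, -10, 108], "dr": [0, 0.08, 0], "claw": 0.3}, {"offset": [-46, -10, 146], "dr": [0, 0.1, 0], "claw": 0.3}, {"offset": [-58, -10, 184], "dr": [0, 0.12, 0], "claw": 0.3}, {"offset": [-70, -10, 222], "dr": [0, 0.14, 0], "claw": 0.3}, {"offset": [-80, -10, 252], "dr": [0, 0.154, 0], "claw": 0.3}, {"offset": [-83, -10, 264], "dr": [0, 0.154, 0], "claw": 0.3}]}}

```text
t: 7.48
tool_pos: [0.5587, -0.1735, 0.3318]
tcp_rot: [-0.087, -0.702, 0.702, 0.086]
force: [0.1, -0.5, -0.0]
width: 0.0612
```

```bash
python3 -c "
from h import *
from plant import imaging,ctrl
go(.5585,-.1698,.056,-.241)
o=ctrl.get_obs()
print(wproj([[.5585,-.1698,.099]],o))
cv2.imwrite('pics/w6.png',imaging.snapshot('wrist')['img'])
"
```

```text
t 7.4833 grasp [ 0.5589 -0.1735  0.1725] F [ 0.1204 -0.4914 -0.0398] w 0.06119793674630338 q [ 0.0332  0.2693 -0.2929  0.0007 -1.0073 -0.2779]
offset [  1.3 116.5  -3.5] dr [-0.    -0.003 -0.001]
[[284.585  226.9127]]
```

View pics/w6.png

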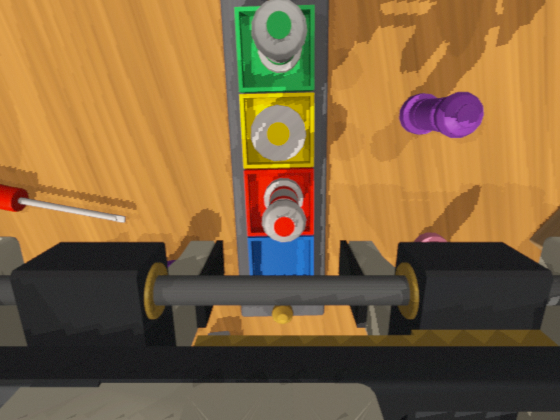

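Call:
{"method": "apply_moves", "body": {"steps": [{"offset": [1, 15, -3], "dr": [0, 0, 0], "claw": 0.3}, {"offset": [1, 45, -3], "dr": [0, 0, 0], "claw": 0.3}, {"offset": [1, 75, -3], "dr": [0, 0, 0], "claw": 0.3}, {"offset": [1, 100, -3], "dr": [0, 0, 0], "claw": 0.3}, {"offset": [1, 112, -3], "dr": [0, 0, 0], "claw": 0.3}, {"offset": [1, 117, -3], "dr": [0, 0, 0], "claw": 0.3}, {"offset": [1, 117, -3], "dr": [0, 0, 0], "claw": 0.3}, {"offset": [1, 117, -3], "dr": [0, 0, 0], "claw": 0.3}]}}

```text
t: 8.2
tool_pos: [0.5586, -0.1664, 0.2152]
tcp_rot: [0.085, 0.702, -0.702, -0.084]
force: [0.0, 0.1, -0.2]
width: 0.0615
```

```bash
python3 -c "
from h import *
go(.5585,-.1698,.056,-.241)"
```

```text
t 8.2 grasp [ 0.5589 -0.1665  0.0559] F [ 0.0333  0.1155 -0.2363] w 0.061494935805467874 q [ 0.0458  0.3977 -0.4203  0.0003 -0.7509 -0.2863]
offset [-0.7 -0.1  3.3] dr [ 0.     0.001 -0.002]
```

Call:
{"method": "apply_moves", "body": {"steps": [{"offset": [0, 0, 3], "dr": [0, 0, 0], "claw": 0.3}, {"offset": [0, 0, 3], "dr": [0, 0, 0], "claw": 0.5}, {"offset": [0, 0, 3], "dr": [0, 0, 0], "claw": 0.65}, {"offset": [0, 0, 3], "dr": [0, 0, 0], "claw": 1}, {"offset": [0, 0, 3], "dr": [0, 0, 0], "claw": 1}, {"offset": [0, 0, 3], "dr": [0, 0, 0], "claw": 1}, {"offset": [0, 0, 3], "dr": [0, 0, 0], "claw": 1}], "squeeze": 35}}

```text
t: 8.78
tool_pos: [0.5575, -0.1697, 0.2145]
tcp_rot: [0.086, 0.702, -0.702, -0.084]
force: [0.1, 0.3, 0.3]
width: 0.0278
```

Call:
{"method": "apply_moves", "body": {"steps": [{"offset": [0, -20, 0], "dr": [0, 0, 0], "claw": 1}, {"offset": [0, -50, 0], "dr": [0, 0, 0], "claw": 1}, {"offset": [0, -80, 0], "dr": [0, 0, 0], "claw": 1}, {"offset": [0, -110, 0], "dr": [0, 0, 0], "claw": 1}, {"offset": [0, -135, 0], "dr": [0, 0, 0], "claw": 1}, {"offset": [0, -145, 0], "dr": [0, 0, 0], "claw": 1}, {"offset": [0, -145, 0], "dr": [0, 0, 0], "claw": 1}]}}

```text
t: 9.37
tool_pos: [0.5577, -0.1697, 0.3615]
tcp_rot: [0.087, 0.702, -0.702, -0.083]
force: [0.8, -0.2, -3.8]
width: 0.0274
```

```bash
python3 -c "
from h import *
b=wood(0,-.032);print(b)
go(b[0],b[1],.2,-.0845)"
```

```text
[0.5038 0.1636 0.    ]
t 9.3667 grasp [ 0.5585 -0.1697  0.2022] F [ 0.782  -0.2005 -3.8235] w 0.027389449151172376 q [ 0.0399  0.2389 -0.2602  0.0002 -1.0665 -0.2808]
offset [ 131.8    1.9 -310.9] dr [ 0.001 -0.156 -0.005]
```

Call:
{"method": "apply_moves", "body": {"steps": [{"offset": [8, 0, -19], "dr": [0, -0.02, 0], "claw": 1}, {"offset": [21, 0, -50], "dr": [0, -0.04, 0], "claw": 1}, {"offset": [35, 0, -84], "dr": [0, -0.06, 0], "claw": 1}, {"offset": [50, 0, -118], "dr": [0, -0.08, 0], "claw": 1}, {"offset": [64, 0, -152], "dr": [0, -0.1, 0], "claw": 1}, {"offset": [79, 0, -186], "dr": [0, -0.12, 0], "claw": 1}, {"offset": [93, 0, -220], "dr": [0, -0.14, 0], "claw": 1}, {"offset": [106, 0, -250], "dr": [0, -0.156, 0], "claw": 1}]}}

```text
t: 10.03
tool_pos: [0.5127, 0.1001, 0.3568]
tcp_rot: [-0.029, -0.706, 0.707, 0.03]
force: [0.4, 0.3, -3.2]
width: 0.0276
```

```bash
python3 -c "
from h import *
b=wood(0,-.032);print(b)
go(b[0],b[1],.2,-.0845)"
```

```text
[0.5038 0.1636 0.    ]
t 10.0333 grasp [0.5123 0.1    0.1975] F [ 0.4483  0.315  -3.1896] w 0.027614886186064235 q [ 0.5687  0.1469 -0.3899 -0.0005 -1.0365 -0.6525]
offset [ 14.2  -2.5 -62.5] dr [-0.001  0.     0.002]
```

Call:
{"method": "apply_moves", "body": {"steps": [{"offset": [6, 0, -25], "dr": [0, 0, 0], "claw": 1}, {"offset": [11, 0, -48], "dr": [0, 0, 0], "claw": 1}, {"offset": [14, 0, -60], "dr": [0, 0, 0], "claw": 1}, {"offset": [14, 0, -60], "dr": [0, 0, 0], "claw": 1}, {"offset": [14, 0, -60], "dr": [0, 0, 0], "claw": 1}]}}

```text
t: 10.45
tool_pos: [0.5046, 0.1595, 0.3575]
tcp_rot: [-0.029, -0.706, 0.707, 0.03]
force: [-0.2, -0.7, -4.1]
width: 0.0276
```

```bash
python3 -c "
from h import *
b=wood(0,-.032);print(b)
go(b[0],b[1],.053,-.0845)"
```

```text
[0.5038 0.1636 0.    ]
t 10.45 grasp [0.5044 0.1593 0.1982] F [-0.1763 -0.7147 -4.0528] w 0.027555524674893292 q [ 0.6771  0.1576 -0.3754  0.0002 -1.0401 -0.7611]
offset [  0.9 145.2  -4.2] dr [-0.002  0.001  0.002]
```

Call:
{"method": "apply_moves", "body": {"steps": [{"offset": [1, 15, -4], "dr": [-0.002, 0, 0.002], "claw": 1}, {"offset": [1, 40, -4], "dr": [-0.002, 0, 0.002], "claw": 1}, {"offset": [1, 70, -4], "dr": [-0.002, 0, 0.002], "claw": 1}, {"offset": [1, 100, -4], "dr": [-0.002, 0, 0.002], "claw": 1}, {"offset": [1, 125, -4], "dr": [-0.002, 0, 0.002], "claw": 1}, {"offset": [1, 138, -4], "dr": [-0.002, 0, 0.002], "claw": 1}, {"offset": [1, 140, -4], "dr": [-0.002, 0, 0.002], "claw": 1}, {"offset": [1, 140, -4], "dr": [-0.002, 0, 0.002], "claw": 1}]}}

```text
t: 11.12
tool_pos: [0.5045, 0.1622, 0.2181]
tcp_rot: [-0.031, -0.706, 0.707, 0.03]
force: [-0.1, -0.6, -2.3]
width: 0.0277
```

```bash
python3 -c "
from h import *
b=wood(0,-.032);print(b)
go(b[0],b[1],.053,-.0845)"
```

```text
[0.5038 0.1636 0.    ]
t 11.1167 grasp [0.5046 0.1622 0.0588] F [-0.1331 -0.6021 -2.3312] w 0.02771283686301754 q [ 0.6817  0.3235 -0.5364  0.0009 -0.7105 -0.7686]
offset [ 0.8  5.8 -1.3] dr [-0.    -0.002 -0.001]
```

Call:
{"method": "apply_moves", "body": {"steps": [{"offset": [0, 2, -1], "dr": [0, 0, 0], "claw": 1}, {"offset": [0, 4, -1], "dr": [0, 0, 0], "claw": 1}, {"offset": [0, 5, -1], "dr": [0, 0, 0], "claw": 1}, {"offset": [0, 5, -1], "dr": [0, 0, 0], "claw": 1}]}}

```text
t: 11.45
tool_pos: [0.5048, 0.1645, 0.2149]
tcp_rot: [0.031, 0.707, -0.705, -0.029]
force: [-0.4, 0.1, -3.4]
width: 0.0276
```

Call:
{"method": "apply_moves", "body": {"steps": [{"offset": [0, 1.5, 0], "dr": [0, 0, 0], "claw": 1}, {"offset": [0, 2, 0], "dr": [0, 0, 0], "claw": 1}, {"offset": [0, 2, 0], "dr": [0, 0, 0], "claw": 1}]}}

```text
t: 11.7
tool_pos: [0.5047, 0.1645, 0.2124]
tcp_rot: [0.031, 0.707, -0.706, -0.029]
force: [-0.5, -0.5, -3.1]
width: 0.0276
```

Call:
{"method": "apply_moves", "body": {"steps": [{"offset": [0, 1, 0], "dr": [0, 0, 0], "claw": 1}, {"offset": [0, 1, 0], "dr": [0, 0, 0], "claw": 1}, {"offset": [0, 1, 0], "dr": [0, 0, 0], "claw": 1}]}}

```text
t: 11.95
tool_pos: [0.5049, 0.1646, 0.2115]
tcp_rot: [0.031, 0.707, -0.706, -0.029]
force: [0.2, 1.4, -0.8]
width: 0.0272
```

Call:
{"method": "apply_moves", "body": {"steps": [{"offset": [0, 0.5, 0], "dr": [0, 0, 0], "claw": 1}, {"offset": [0, 0.5, 0], "dr": [0, 0, 0], "claw": 1}]}}

```text
t: 12.12
tool_pos: [0.5051, 0.1646, 0.2114]
tcp_rot: [0.031, 0.707, -0.706, -0.028]
force: [-0.3, -0.1, 4.9]
width: 0.0275
```

Call:
{"method": "apply_moves", "body": {"steps": [{"offset": [0, 0, 0], "dr": [0, 0, 0], "claw": 0.6}, {"offset": [0, 0, 0], "dr": [0, 0, 0], "claw": 0.45}, {"offset": [0, 0, 0], "dr": [0, 0, 0], "claw": 0.35}, {"offset": [0, 0, 0], "dr": [0, 0, 0], "claw": 0.3}, {"offset": [0, -10, 0], "dr": [0, 0, 0], "claw": 0.3}, {"offset": [0, -40, 0], "dr": [0, 0, 0], "claw": 0.3}, {"offset": [0, -75, 0], "dr": [0, 0, 0], "claw": 0.3}, {"offset": [0, -115, 0], "dr": [0, 0, 0], "claw": 0.3}]}}

```text
t: 12.78
tool_pos: [0.5038, 0.1638, 0.3265]
tcp_rot: [0.03, 0.707, -0.706, -0.03]
force: [1.9, 1.4, -0.9]
width: 0.061
```

```bash
python3 -c "
from h import *
from plant import imaging
go(.5475,-.2322,.18,-.241)
cv2.imwrite('pics/s7.png',cv2.resize(imaging.snapshot('scene')['img'][130:310,150:460],(800,464)))
"
```

```text
t 12.7833 grasp [0.5039 0.1638 0.1672] F [ 1.8792  1.3902 -0.902 ] w 0.061049443855339135 q [ 0.685   0.1875 -0.4169  0.0004 -0.9659 -0.7703]
offset [-77.2 -12.8 390.9] dr [ 0.     0.156 -0.001]
```

View pics/s7.png

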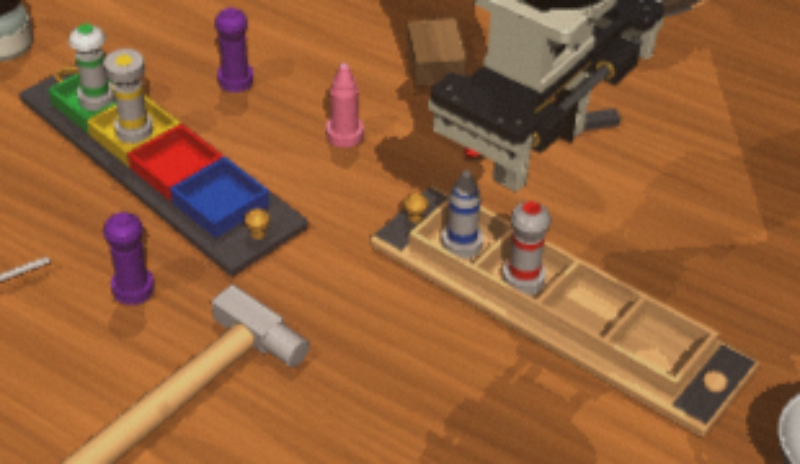

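Blue and red stand in bays 1 and 2. Now yellow.

Call:
{"method": "apply_moves", "body": {"steps": [{"offset": [-6, -10, 32], "dr": [0, 0.02, 0], "claw": 0.3}, {"offset": [-14, -13, 70], "dr": [0, 0.05, 0], "claw": 0.3}, {"offset": [-22, -13, 110], "dr": [0, 0.08, 0], "claw": 0.3}, {"offset": [-30, -13, 150], "dr": [0, 0.1, 0], "claw": 0.3}, {"offset": [-38, -13, 190], "dr": [0, 0.12, 0], "claw": 0.3}, {"offset": [-46, -13, 230], "dr": [0, 0.14, 0], "claw": 0.3}, {"offset": [-54, -13, 270], "dr": [0, 0.156, 0], "claw": 0.3}, {"offset": [-62, -13, 310], "dr": [0, 0.156, 0], "claw": 0.3}]}}

```text
t: 13.5
tool_pos: [0.5395, -0.1519, 0.3393]
tcp_rot: [0.087, 0.703, -0.701, -0.084]
force: [0.8, 0.4, -0.1]
width: 0.0614
```

```bash
python3 -c "
from h import *
go(.5475,-.2322,.18,-.241)
"
```

```text
t 13.5 grasp [ 0.5402 -0.1516  0.18  ] F [ 0.8024  0.3647 -0.0961] w 0.061412295932789115 q [ 0.0742  0.2231 -0.3361 -0.0019 -1.0072 -0.3148]
offset [-27.   -0.1  76. ] dr [ 0.003 -0.001 -0.004]
```

Call:
{"method": "apply_moves", "body": {"steps": [{"offset": [-12, 0, 35], "dr": [0, 0, 0], "claw": 0.3}, {"offset": [-22, 0, 62], "dr": [0, 0, 0], "claw": 0.3}, {"offset": [-26, 0, 74], "dr": [0, 0, 0], "claw": 0.3}, {"offset": [-26, 0, 74], "dr": [0, 0, 0], "claw": 0.3}, {"offset": [-26, 0, 74], "dr": [0, 0, 0], "claw": 0.3}]}}

```text
t: 13.92
tool_pos: [0.5471, -0.2284, 0.3383]
tcp_rot: [0.087, 0.703, -0.701, -0.085]
force: [-0.5, 0.4, 1.6]
width: 0.0615
```

```bash
python3 -c "
from h import *
from plant import imaging,ctrl
go(.5475,-.2322,.056,-.241)
o=ctrl.get_obs()
print(wproj([[.5475,-.2322,.099],[.5305,-.2938,.0985]],o))
cv2.imwrite('pics/w8.png',imaging.snapshot('wrist')['img'])
"
```

```text
t 13.9167 grasp [ 0.5475 -0.228   0.179 ] F [-0.4745  0.4216  1.5577] w 0.06154119572446243 q [-0.0668  0.2755 -0.2664 -0.0027 -1.0262 -0.1744]
offset [ -1.  122.9   3.9] dr [ 0.003 -0.002 -0.002]
[[281.4551 213.3891]
 [284.0148 120.6656]]
```

View pics/w8.png

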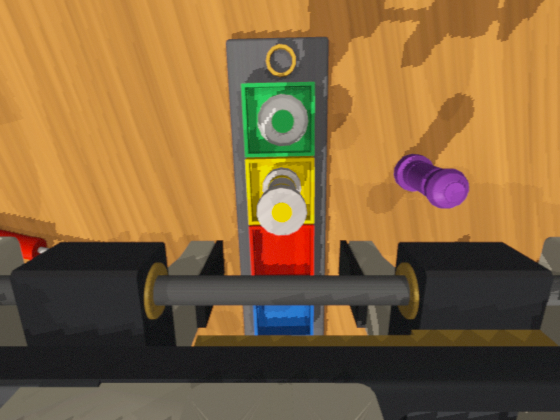

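Call:
{"method": "apply_moves", "body": {"steps": [{"offset": [-1, 15, 3], "dr": [0, 0, 0], "claw": 0.3}, {"offset": [-1, 45, 3], "dr": [0, 0, 0], "claw": 0.3}, {"offset": [-1, 75, 3], "dr": [0, 0, 0], "claw": 0.3}, {"offset": [-1, 103, 3], "dr": [0, 0, 0], "claw": 0.3}, {"offset": [-1, 117, 3], "dr": [0, 0, 0], "claw": 0.3}, {"offset": [-1, 122, 3], "dr": [0, 0, 0], "claw": 0.3}, {"offset": [-1, 122, 3], "dr": [0, 0, 0], "claw": 0.3}, {"offset": [-1, 122, 3], "dr": [0, 0, 0], "claw": 0.3}]}}

```text
t: 14.63
tool_pos: [0.5487, -0.2301, 0.2172]
tcp_rot: [0.086, 0.703, -0.701, -0.083]
force: [-0.5, -0.3, 0.3]
width: 0.0608
```

```bash
python3 -c "
from h import *
go(.5475,-.2322,.056,-.241)"
```

```text
t 14.6333 grasp [ 0.5494 -0.2299  0.0579] F [-0.5346 -0.2717  0.2658] w 0.06075404887268456 q [-0.0695  0.4108 -0.3902 -0.0027 -0.7658 -0.1679]
offset [0.7 1.9 2.3] dr [ 0.003  0.002 -0.004]
```

Call:
{"method": "apply_moves", "body": {"steps": [{"offset": [1, 2, 2], "dr": [0.002, 0, -0.003], "claw": 0.3}, {"offset": [1, 2, 2], "dr": [0.002, 0, -0.003], "claw": 0.5}, {"offset": [1, 2, 2], "dr": [0.002, 0, -0.003], "claw": 0.65}, {"offset": [1, 2, 2], "dr": [0.002, 0, -0.003], "claw": 1}, {"offset": [1, 2, 2], "dr": [0.002, 0, -0.003], "claw": 1}, {"offset": [1, 2, 2], "dr": [0.002, 0, -0.003], "claw": 1}, {"offset": [1, 2, 2], "dr": [0.002, 0, -0.003], "claw": 1}], "squeeze": 35}}

```text
t: 15.22
tool_pos: [0.5466, -0.2327, 0.2143]
tcp_rot: [0.085, 0.702, -0.702, -0.085]
force: [-0.7, 0.9, 2.5]
width: 0.0268
```

Call:
{"method": "apply_moves", "body": {"steps": [{"offset": [0, -20, 0], "dr": [0, 0, 0], "claw": 1}, {"offset": [0, -50, 0], "dr": [0, 0, 0], "claw": 1}, {"offset": [0, -80, 0], "dr": [0, 0, 0], "claw": 1}, {"offset": [0, -110, 0], "dr": [0, 0, 0], "claw": 1}, {"offset": [0, -135, 0], "dr": [0, 0, 0], "claw": 1}, {"offset": [0, -145, 0], "dr": [0, 0, 0], "claw": 1}, {"offset": [0, -145, 0], "dr": [0, 0, 0], "claw": 1}]}}

```text
t: 15.8
tool_pos: [0.547, -0.2328, 0.3615]
tcp_rot: [0.086, 0.702, -0.702, -0.084]
force: [-1.0, -0.2, -3.3]
width: 0.0269
```

```bash
python3 -c "
from h import *
b=wood(0,.032);print(b)
go(b[0],b[1],.2,-.0845)"
```

```text
[0.5092 0.2274 0.    ]
t 15.8 grasp [ 0.5476 -0.2328  0.2022] F [-0.9536 -0.1994 -3.2867] w 0.026921432943639693 q [-0.0741  0.2578 -0.2343 -0.0005 -1.0747 -0.1666]
offset [ 146.5    2.1 -437.9] dr [ 0.001 -0.156 -0.004]
```

Call:
{"method": "apply_moves", "body": {"steps": [{"offset": [6, 0, -19], "dr": [0, -0.02, 0], "claw": 1}, {"offset": [17, 0, -50], "dr": [0, -0.04, 0], "claw": 1}, {"offset": [28, 0, -84], "dr": [0, -0.06, 0], "claw": 1}, {"offset": [40, 0, -120], "dr": [0, -0.08, 0], "claw": 1}, {"offset": [52, 0, -156], "dr": [0, -0.1, 0], "claw": 1}, {"offset": [64, 0, -192], "dr": [0, -0.12, 0], "claw": 1}, {"offset": [76, 0, -228], "dr": [0, -0.14, 0], "claw": 1}, {"offset": [88, 0, -264], "dr": [0, -0.156, 0], "claw": 1}]}}

```text
t: 16.47
tool_pos: [0.5229, 0.0462, 0.357]
tcp_rot: [-0.029, -0.706, 0.707, 0.031]
force: [0.8, 0.8, -3.6]
width: 0.0269
```

```bash
python3 -c "
from h import *
b=wood(0,.032);print(b)
go(b[0],b[1],.2,-.0845)"
```

```text
[0.5092 0.2274 0.    ]
t 16.4667 grasp [0.5224 0.0462 0.1977] F [ 0.7998  0.8246 -3.6007] w 0.02686896236265233 q [ 0.4615  0.1514 -0.3834 -0.0018 -1.0392 -0.5451]
offset [  29.    -2.3 -179.4] dr [-0.    -0.     0.004]
```

Call:
{"method": "apply_moves", "body": {"steps": [{"offset": [6, 0, -36], "dr": [0, 0, 0], "claw": 1}, {"offset": [12, 0, -72], "dr": [0, 0, 0], "claw": 1}, {"offset": [17, 0, -106], "dr": [0, 0, 0], "claw": 1}, {"offset": [22, 0, -138], "dr": [0, 0, 0], "claw": 1}, {"offset": [26, 0, -162], "dr": [0, 0, 0], "claw": 1}, {"offset": [29, 0, -177], "dr": [0, 0, 0], "claw": 1}, {"offset": [29, 0, -177], "dr": [0, 0, 0], "claw": 1}, {"offset": [29, 0, -177], "dr": [0, 0, 0], "claw": 1}]}}

```text
t: 17.13
tool_pos: [0.5097, 0.2238, 0.3575]
tcp_rot: [-0.029, -0.706, 0.707, 0.031]
force: [-1.0, -0.2, -2.6]
width: 0.027
```

```bash
python3 -c "
from h import *
b=wood(0,.032);print(b)
go(b[0],b[1],.053,-.0845)"
```

```text
[0.5092 0.2274 0.    ]
t 17.1333 grasp [0.5093 0.2236 0.1982] F [-0.9543 -0.1696 -2.6409] w 0.027029047307770553 q [ 0.765   0.2027 -0.3174 -0.0013 -1.0537 -0.8482]
offset [  0.4 145.2  -3.8] dr [-0.002  0.001  0.003]
```

Call:
{"method": "apply_moves", "body": {"steps": [{"offset": [0, 15, -3], "dr": [-0.002, 0, 0.003], "claw": 1}, {"offset": [0, 40, -4], "dr": [-0.002, 0, 0.003], "claw": 1}, {"offset": [0, 70, -4], "dr": [-0.002, 0, 0.003], "claw": 1}, {"offset": [0, 100, -4], "dr": [-0.002, 0, 0.003], "claw": 1}, {"offset": [0, 125, -4], "dr": [-0.002, 0, 0.003], "claw": 1}, {"offset": [0, 138, -4], "dr": [-0.002, 0, 0.003], "claw": 1}, {"offset": [0, 140, -4], "dr": [-0.002, 0, 0.003], "claw": 1}, {"offset": [0, 140, -4], "dr": [-0.002, 0, 0.003], "claw": 1}]}}

```text
t: 17.8
tool_pos: [0.5105, 0.2262, 0.2183]
tcp_rot: [0.031, 0.707, -0.706, -0.03]
force: [0.5, -0.3, -2.2]
width: 0.0268
```

```bash
python3 -c "
from h import *
b=wood(0,.032);print(b)
go(b[0],b[1],.053,-.0845)"
```

```text
[0.5092 0.2274 0.    ]
t 17.8 grasp [0.5106 0.2262 0.059 ] F [ 0.5415 -0.2723 -2.2144] w 0.026835738982758154 q [ 0.7679  0.3613 -0.4728  0.0006 -0.736  -0.8545]
offset [ 1.4  6.  -1.1] dr [ 0.    -0.002 -0.001]
```

Call:
{"method": "apply_moves", "body": {"steps": [{"offset": [1, 2, -1], "dr": [0, 0, 0], "claw": 1}, {"offset": [1, 4, -1], "dr": [0, 0, 0], "claw": 1}, {"offset": [1, 6, -1], "dr": [0, 0, 0], "claw": 1}, {"offset": [1, 6.5, -1], "dr": [0, 0, 0], "claw": 1}, {"offset": [1, 6.5, -1], "dr": [0, 0, 0], "claw": 1}]}}

```text
t: 18.22
tool_pos: [0.5097, 0.2287, 0.2134]
tcp_rot: [0.031, 0.708, -0.705, -0.029]
force: [-0.3, -0.4, -2.6]
width: 0.0267
```

Call:
{"method": "apply_moves", "body": {"steps": [{"offset": [0, 1, 0], "dr": [0, 0, 0], "claw": 1}, {"offset": [0, 1.5, 0], "dr": [0, 0, 0], "claw": 1}, {"offset": [0, 1.5, 0], "dr": [0, 0, 0], "claw": 1}]}}

```text
t: 18.47
tool_pos: [0.5097, 0.2287, 0.2115]
tcp_rot: [0.031, 0.707, -0.706, -0.029]
force: [-0.4, 0.1, -3.3]
width: 0.0272
```

Call:
{"method": "apply_moves", "body": {"steps": [{"offset": [0, 1, 0], "dr": [0, 0, 0], "claw": 1}, {"offset": [0, 1, 0], "dr": [0, 0, 0], "claw": 1}, {"offset": [0, 1, 0], "dr": [0, 0, 0], "claw": 1}]}}

```text
t: 18.72
tool_pos: [0.5098, 0.2287, 0.2113]
tcp_rot: [0.031, 0.707, -0.706, -0.029]
force: [-2.5, -1.3, 4.5]
width: 0.0273
```

Call:
{"method": "apply_moves", "body": {"steps": [{"offset": [0, 0, 0], "dr": [0, 0, 0], "claw": 0.6}, {"offset": [0, 0, 0], "dr": [0, 0, 0], "claw": 0.45}, {"offset": [0, 0, 0], "dr": [0, 0, 0], "claw": 0.35}, {"offset": [0, 0, 0], "dr": [0, 0, 0], "claw": 0.3}, {"offset": [0, -10, 0], "dr": [0, 0, 0], "claw": 0.3}, {"offset": [0, -40, 0], "dr": [0, 0, 0], "claw": 0.3}, {"offset": [0, -75, 0], "dr": [0, 0, 0], "claw": 0.3}, {"offset": [0, -115, 0], "dr": [0, 0, 0], "claw": 0.3}]}}

```text
t: 19.38
tool_pos: [0.5089, 0.2279, 0.3262]
tcp_rot: [0.03, 0.707, -0.706, -0.03]
force: [1.3, 1.9, -0.9]
width: 0.0611
```

```bash
python3 -c "
from h import *
from plant import imaging
go(.531,-.2938,.18,-.241)
cv2.imwrite('pics/s9.png',cv2.resize(imaging.snapshot('scene')['img'][130:310,150:460],(800,464)))
"
```

```text
t 19.3833 grasp [0.509  0.228  0.1669] F [ 1.3055  1.858  -0.8888] w 0.06112035878448407 q [ 0.7723  0.232  -0.3586  0.0003 -0.9794 -0.8575]
offset [-66.3 -13.3 518. ] dr [ 0.     0.156 -0.001]
```

View pics/s9.png

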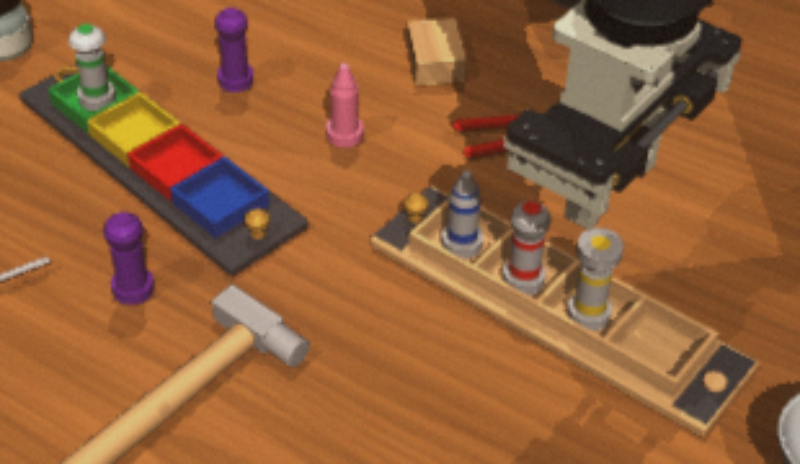

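Three are in place. Now green.

Call:
{"method": "apply_moves", "body": {"steps": [{"offset": [-4, -10, 32], "dr": [0, 0.02, 0], "claw": 0.3}, {"offset": [-9, -13, 70], "dr": [0, 0.05, 0], "claw": 0.3}, {"offset": [-14, -13, 110], "dr": [0, 0.08, 0], "claw": 0.3}, {"offset": [-19, -13, 150], "dr": [0, 0.1, 0], "claw": 0.3}, {"offset": [-24, -13, 190], "dr": [0, 0.12, 0], "claw": 0.3}, {"offset": [-29, -13, 230], "dr": [0, 0.14, 0], "claw": 0.3}, {"offset": [-35, -13, 270], "dr": [0, 0.156, 0], "claw": 0.3}, {"offset": [-40, -13, 310], "dr": [0, 0.156, 0], "claw": 0.3}]}}

```text
t: 20.1
tool_pos: [0.5226, -0.0859, 0.3389]
tcp_rot: [0.087, 0.703, -0.701, -0.084]
force: [0.1, 0.4, 0.9]
width: 0.0618
```

```bash
python3 -c "
from h import *
go(.531,-.2938,.18,-.241)
"
```

```text
t 20.1 grasp [ 0.5233 -0.0855  0.1796] F [0.0952 0.3841 0.9353] w 0.06176383736824177 q [ 0.2071  0.1738 -0.4015 -0.0018 -0.9907 -0.4476]
offset [-57.9  -0.9 199.9] dr [ 0.003 -0.001 -0.004]
```

Call:
{"method": "apply_moves", "body": {"steps": [{"offset": [-11, 0, 38], "dr": [0, 0, 0], "claw": 0.3}, {"offset": [-22, 0, 76], "dr": [0, 0, 0], "claw": 0.3}, {"offset": [-33, 0, 114], "dr": [0, 0, 0], "claw": 0.3}, {"offset": [-44, 0, 150], "dr": [0, 0, 0], "claw": 0.3}, {"offset": [-53, 0, 182], "dr": [0, 0, 0], "claw": 0.3}, {"offset": [-57, 0, 197], "dr": [0, 0, 0], "claw": 0.3}, {"offset": [-57, 0, 197], "dr": [0, 0, 0], "claw": 0.3}, {"offset": [-57, 0, 197], "dr": [0, 0, 0], "claw": 0.3}]}}

```text
t: 20.77
tool_pos: [0.5309, -0.2898, 0.3375]
tcp_rot: [0.087, 0.703, -0.701, -0.085]
force: [-0.3, 0.2, 0.5]
width: 0.0612
```

```bash
python3 -c "
from h import *
from plant import imaging,ctrl
go(.531,-.2938,.056,-.241)
o=ctrl.get_obs()
print(wproj([[.531,-.2938,.0985]],o))
cv2.imwrite('pics/w10.png',imaging.snapshot('wrist')['img'])
"
```

```text
t 20.7667 grasp [ 0.5313 -0.2894  0.1782] F [-0.2801  0.2096  0.4683] w 0.061198752160445034 q [-0.178   0.2949 -0.2402 -0.0034 -1.0333 -0.0634]
offset [ -0.8 122.2   4.2] dr [ 0.003 -0.002 -0.002]
[[281.7221 213.0979]]
```

View pics/w10.png

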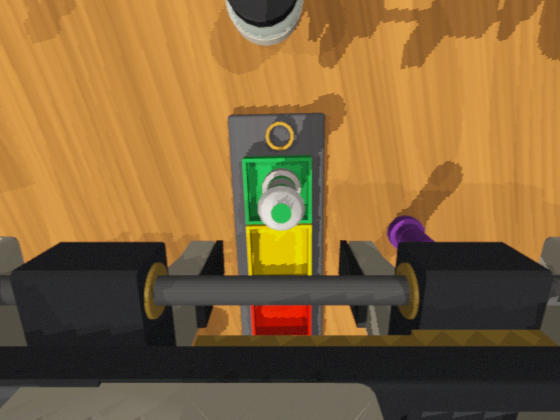

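Call:
{"method": "apply_moves", "body": {"steps": [{"offset": [-1, 15, 3], "dr": [0, 0, 0], "claw": 0.3}, {"offset": [-1, 45, 3], "dr": [0, 0, 0], "claw": 0.3}, {"offset": [-1, 75, 3], "dr": [0, 0, 0], "claw": 0.3}, {"offset": [-1, 103, 3], "dr": [0, 0, 0], "claw": 0.3}, {"offset": [-1, 117, 3], "dr": [0, 0, 0], "claw": 0.3}, {"offset": [-1, 122, 3], "dr": [0, 0, 0], "claw": 0.3}, {"offset": [-1, 122, 3], "dr": [0, 0, 0], "claw": 0.3}, {"offset": [-1, 122, 3], "dr": [0, 0, 0], "claw": 0.3}]}}

```text
t: 21.48
tool_pos: [0.5325, -0.2911, 0.2164]
tcp_rot: [0.086, 0.703, -0.701, -0.083]
force: [0.2, 0.8, 0.9]
width: 0.0613
```

```bash
python3 -c "
from h import *
go(.531,-.2938,.056,-.241)"
```

```text
t 21.4833 grasp [ 0.5331 -0.2908  0.0571] F [0.1855 0.7581 0.8821] w 0.06134555699172294 q [-0.1797  0.4277 -0.3626 -0.0037 -0.777  -0.0573]
offset [0.8 1.  3. ] dr [ 0.003  0.001 -0.003]
```

Call:
{"method": "apply_moves", "body": {"steps": [{"offset": [1, 1, 2.5], "dr": [0.003, 0, -0.003], "claw": 0.3}, {"offset": [1, 1, 2.5], "dr": [0.003, 0, -0.003], "claw": 0.5}, {"offset": [1, 1, 2.5], "dr": [0.003, 0, -0.003], "claw": 0.65}, {"offset": [1, 1, 2.5], "dr": [0.003, 0, -0.003], "claw": 1}, {"offset": [1, 1, 2.5], "dr": [0.003, 0, -0.003], "claw": 1}, {"offset": [1, 1, 2.5], "dr": [0.003, 0, -0.003], "claw": 1}, {"offset": [1, 1, 2.5], "dr": [0.003, 0, -0.003], "claw": 1}], "squeeze": 35}}

```text
t: 22.07
tool_pos: [0.5303, -0.294, 0.2144]
tcp_rot: [0.085, 0.702, -0.702, -0.085]
force: [1.3, -0.3, 0.8]
width: 0.0274
```

Call:
{"method": "apply_moves", "body": {"steps": [{"offset": [0, -20, 0], "dr": [0, 0, 0], "claw": 1}, {"offset": [0, -50, 0], "dr": [0, 0, 0], "claw": 1}, {"offset": [0, -80, 0], "dr": [0, 0, 0], "claw": 1}, {"offset": [0, -110, 0], "dr": [0, 0, 0], "claw": 1}, {"offset": [0, -135, 0], "dr": [0, 0, 0], "claw": 1}, {"offset": [0, -145, 0], "dr": [0, 0, 0], "claw": 1}, {"offset": [0, -145, 0], "dr": [0, 0, 0], "claw": 1}]}}

```text
t: 22.65
tool_pos: [0.5307, -0.294, 0.3615]
tcp_rot: [-0.086, -0.702, 0.702, 0.084]
force: [0.0, 0.0, -4.8]
width: 0.0256
```

```bash
python3 -c "
from h import *
b=wood(0,.096);print(b)
go(b[0],b[1],.2,-.0845)"
```

```text
[0.5146 0.2912 0.    ]
t 22.65 grasp [ 0.5312 -0.2942  0.2022] F [ 0.0457  0.0026 -4.7568] w 0.025550553647604453 q [-0.1843  0.2774 -0.2073  0.0001 -1.0827 -0.0567]
offset [ 155.3    1.7 -564.5] dr [-0.    -0.156 -0.003]
```

Call:
{"method": "apply_moves", "body": {"steps": [{"offset": [5, 0, -19], "dr": [0, -0.02, 0], "claw": 1}, {"offset": [14, 0, -50], "dr": [0, -0.04, 0], "claw": 1}, {"offset": [23, 0, -84], "dr": [0, -0.06, 0], "claw": 1}, {"offset": [33, 0, -120], "dr": [0, -0.08, 0], "claw": 1}, {"offset": [43, 0, -156], "dr": [0, -0.1, 0], "claw": 1}, {"offset": [53, 0, -192], "dr": [0, -0.12, 0], "claw": 1}, {"offset": [63, 0, -228], "dr": [0, -0.14, 0], "claw": 1}, {"offset": [73, 0, -264], "dr": [0, -0.156, 0], "claw": 1}]}}

```text
t: 23.32
tool_pos: [0.5213, -0.0185, 0.3568]
tcp_rot: [-0.028, -0.706, 0.707, 0.031]
force: [1.0, -0.1, -3.7]
width: 0.0253
```

```bash
python3 -c "
from h import *
b=wood(0,.096);print(b)
go(b[0],b[1],.2,-.0845)"
```

```text
[0.5146 0.2912 0.    ]
t 23.3167 grasp [ 0.5206 -0.0185  0.1975] F [ 1.0129 -0.0537 -3.7026] w 0.025300124771005128 q [ 0.3405  0.1463 -0.3902 -0.0015 -1.0384 -0.4243]
offset [  32.9   -2.5 -308. ] dr [-0.001 -0.     0.004]
```

Call:
{"method": "apply_moves", "body": {"steps": [{"offset": [4, 0, -38], "dr": [0, 0, 0], "claw": 1}, {"offset": [8, 0, -76], "dr": [0, 0, 0], "claw": 1}, {"offset": [12, 0, -114], "dr": [0, 0, 0], "claw": 1}, {"offset": [16, 0, -152], "dr": [0, 0, 0], "claw": 1}, {"offset": [20, 0, -190], "dr": [0, 0, 0], "claw": 1}, {"offset": [24, 0, -226], "dr": [0, 0, 0], "claw": 1}, {"offset": [28, 0, -260], "dr": [0, 0, 0], "claw": 1}, {"offset": [31, 0, -285], "dr": [0, 0, 0], "claw": 1}]}}

```text
t: 23.98
tool_pos: [0.5149, 0.2689, 0.3565]
tcp_rot: [-0.028, -0.706, 0.707, 0.031]
force: [1.1, -0.9, -2.9]
width: 0.0256
```

```bash
python3 -c "
from h import *
b=wood(0,.096);print(b)
go(b[0],b[1],.2,-.0845)"
```

```text
[0.5146 0.2912 0.    ]
t 23.9833 grasp [0.5143 0.2687 0.1972] F [ 1.0713 -0.9153 -2.8866] w 0.025563226680941402 q [ 0.8173  0.2427 -0.2667 -0.0018 -1.0652 -0.9006]
offset [  2.1  -2.9 -22.1] dr [-0.002  0.     0.004]
```

Call:
{"method": "apply_moves", "body": {"steps": [{"offset": [1, 0, -12], "dr": [0, 0, 0], "claw": 1}, {"offset": [1, 0, -20], "dr": [0, 0, 0], "claw": 1}, {"offset": [1, 0, -20], "dr": [0, 0, 0], "claw": 1}, {"offset": [1, 0, -20], "dr": [0, 0, 0], "claw": 1}]}}

```text
t: 24.32
tool_pos: [0.5163, 0.2858, 0.3581]
tcp_rot: [-0.029, -0.706, 0.707, 0.031]
force: [0.4, 0.1, -3.7]
width: 0.0252
```

```bash
python3 -c "
from h import *
b=wood(0,.096);print(b)
go(b[0],b[1],.053,-.0845)"
```

```text
[0.5146 0.2912 0.    ]
t 24.3167 grasp [0.5159 0.2856 0.1988] F [ 0.4495  0.0648 -3.7082] w 0.025160989303273262 q [ 0.8363  0.2557 -0.2452 -0.0011 -1.0726 -0.921 ]
offset [  1.8 145.8  -5.4] dr [-0.002 -0.001  0.002]
```

Call:
{"method": "apply_moves", "body": {"steps": [{"offset": [2, 15, -4], "dr": [-0.002, 0, 0.003], "claw": 1}, {"offset": [2, 40, -5], "dr": [-0.002, 0, 0.003], "claw": 1}, {"offset": [2, 70, -5], "dr": [-0.002, 0, 0.003], "claw": 1}, {"offset": [2, 100, -5], "dr": [-0.002, 0, 0.003], "claw": 1}, {"offset": [2, 125, -5], "dr": [-0.002, 0, 0.003], "claw": 1}, {"offset": [2, 138, -5], "dr": [-0.002, 0, 0.003], "claw": 1}, {"offset": [2, 140, -5], "dr": [-0.002, 0, 0.003], "claw": 1}, {"offset": [2, 140, -5], "dr": [-0.002, 0, 0.003], "claw": 1}]}}

```text
t: 24.98
tool_pos: [0.5149, 0.2903, 0.2187]
tcp_rot: [0.031, 0.707, -0.706, -0.03]
force: [-0.1, 0.0, -2.5]
width: 0.026
```

```bash
python3 -c "
from h import *
b=wood(0,.096);print(b)
go(b[0],b[1],.053,-.0845)"
```

```text
[0.5146 0.2912 0.    ]
t 24.9833 grasp [0.5151 0.2903 0.0594] F [-0.1046  0.0409 -2.5112] w 0.0260044544735808 q [ 0.844   0.4042 -0.3983  0.001  -0.7674 -0.931 ]
offset [ 0.4  6.4 -0.9] dr [ 0.    -0.002 -0.001]
```

Call:
{"method": "apply_moves", "body": {"steps": [{"offset": [0, 2, -1], "dr": [0, 0, 0], "claw": 1}, {"offset": [0, 4, -1], "dr": [0, 0, 0], "claw": 1}, {"offset": [0, 6, -1], "dr": [0, 0, 0], "claw": 1}, {"offset": [0, 7.5, -1], "dr": [0, 0, 0], "claw": 1}, {"offset": [0, 7.5, -1], "dr": [0, 0, 0], "claw": 1}]}}

```text
t: 25.4
tool_pos: [0.5149, 0.2927, 0.2122]
tcp_rot: [0.031, 0.707, -0.706, -0.029]
force: [-0.2, 0.1, -3.0]
width: 0.0256
```

Call:
{"method": "apply_moves", "body": {"steps": [{"offset": [0, 0.5, 0], "dr": [0, 0, 0], "claw": 1}, {"offset": [0, 0.5, 0], "dr": [0, 0, 0], "claw": 1}]}}

```text
t: 25.57
tool_pos: [0.5149, 0.2927, 0.2116]
tcp_rot: [0.031, 0.707, -0.706, -0.029]
force: [-0.1, 0.8, -3.2]
width: 0.0257
```

Call:
{"method": "apply_moves", "body": {"steps": [{"offset": [0, 0.7, 0], "dr": [0, 0, 0], "claw": 1}, {"offset": [0, 0.7, 0], "dr": [0, 0, 0], "claw": 1}, {"offset": [0, 0.7, 0], "dr": [0, 0, 0], "claw": 1}]}}

```text
t: 25.82
tool_pos: [0.515, 0.2928, 0.2114]
tcp_rot: [0.031, 0.707, -0.706, -0.029]
force: [-2.6, -0.1, 5.1]
width: 0.0253
```

Call:
{"method": "apply_moves", "body": {"steps": [{"offset": [0, 0, 0], "dr": [0, 0, 0], "claw": 0.6}, {"offset": [0, 0, 0], "dr": [0, 0, 0], "claw": 0.45}, {"offset": [0, 0, 0], "dr": [0, 0, 0], "claw": 0.35}, {"offset": [0, 0, 0], "dr": [0, 0, 0], "claw": 0.3}, {"offset": [0, -10, 0], "dr": [0, 0, 0], "claw": 0.3}, {"offset": [0, -40, 0], "dr": [0, 0, 0], "claw": 0.3}, {"offset": [0, -75, 0], "dr": [0, 0, 0], "claw": 0.3}, {"offset": [0, -115, 0], "dr": [0, 0, 0], "claw": 0.3}]}}

```text
t: 26.48
tool_pos: [0.5143, 0.292, 0.3263]
tcp_rot: [-0.03, -0.706, 0.707, 0.03]
force: [-0.3, 0.8, -0.6]
width: 0.0608
```

Call:
{"method": "apply_moves", "body": {"steps": [{"offset": [0, -30, 0], "dr": [0, 0, 0], "claw": 0.3}, {"offset": [0, -40, 0], "dr": [0, 0, 0], "claw": 0.3}, {"offset": [0, -40, 0], "dr": [0, 0, 0], "claw": 0.3}, {"offset": [0, -40, 0], "dr": [0, 0, 0], "claw": 0.3}]}}

```text
t: 26.82
tool_pos: [0.5144, 0.2922, 0.3665]
tcp_rot: [0.031, 0.708, -0.705, -0.029]
force: [-1.5, 0.2, -0.2]
width: 0.0611
```

```bash
python3 -c "
from h import *
from plant import imaging
cv2.imwrite('pics/s11.png',cv2.resize(imaging.snapshot('scene')['img'][130:310,150:460],(800,464)))
cv2.imwrite('pics/d11.png',imaging.snapshot('side')['img'])
cv2.imwrite('pics/w11.png',imaging.snapshot('wrist')['img'])
"
```

```text
(no output)
```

View pics/s11.png

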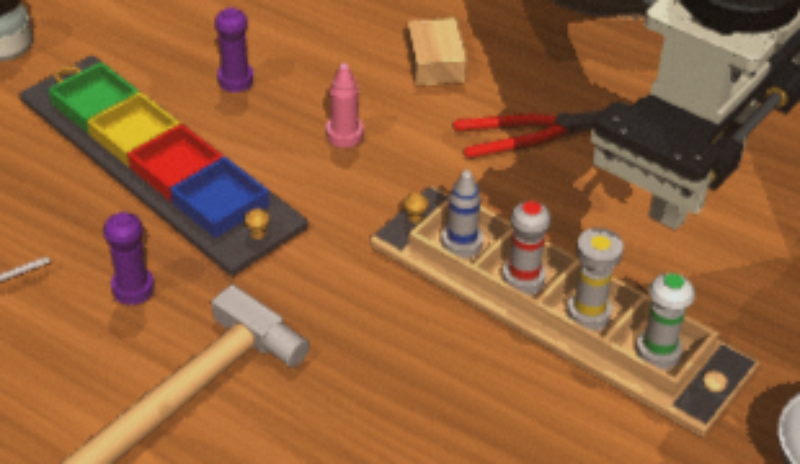

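View pics/d11.png

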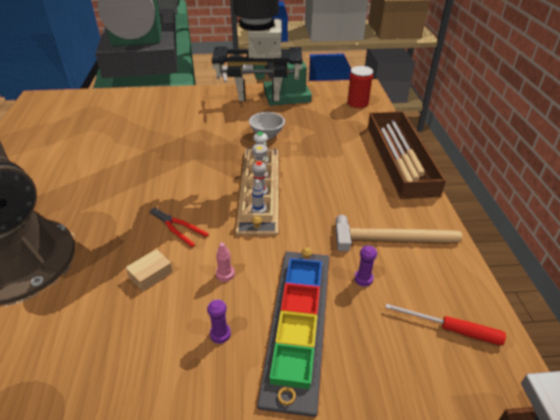

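View pics/w11.png

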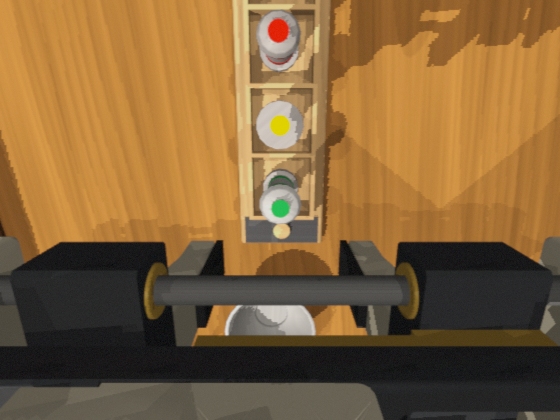

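All four stakes stand upright in their bays: blue, red, yellow and green, counting from the knob. The gripper is clear above them and the trays are empty.

```bash
python3 -c "
from plant import hand_in
print(hand_in())"
```

```text
the job is handed in; nothing more can be done
None
```

I moved all four stakes into the wood rack one at a time. From the wood rack's brass knob (its robot-right end) the order is blue, red, yellow, green, which matches their order from the steel rack's knob. The purple and pink look-alikes were left alone.

- **Last checks:** the scene camera shows all four upright in their own bays and all four trays empty. The wrist camera confirms red, yellow and green, with blue out of its view. The gripper was open and about 0.15 m above its release height, touching nothing.
- **Forces and time:** each stake was lowered until the wrist force showed contact (about 5 N) before I let go. The job took about 27 s.
- **Failed or disagreeing checks:** none failed. The side and wrist cameras agreed with the first measurements to about 2 mm, apart from one wrist reading of red about 4 mm off. It matched when I looked again before gripping it.

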